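# Load the pipe collar onto the welding positioner

### The job

Lift the thick pipe collar up and off its upturned hook without unhooking the two other parts hanging beside it, turn it from upright to flat (set it down on the bench and take a fresh grip if you need to), and lower it gently over the positioner's spigot. Keep hold of it until it rests on the shoulder, then let go, leaving it flat and fully home round the spigot.

Things in the scene. Friction and masses are not known exactly. Their poses are not given: they have to be found in the camera images.
- collar_center (a point): Centre of the loose steel pipe collar: plain thick ring, outside diameter 64 mm, bore 38 mm, 16 mm long (thickest of the three hanging parts, smallest round outline), 0.2 to 0.35 kg. Its x axis is the ring's axis: level, along the hook, while it hangs; vertical when flat. Either face may be down. Flat on the bench its centre is 8 mm up.
- wide_ring_center (a point): Centre of a thin wide steel ring, 84 mm outside, 60 mm bore, 8 mm thick, hanging on another hook; stays there. x is its axis.
- square_plate_center (a point): Centre of a square steel plate 70 x 70 x 8 mm with a 30 mm hole, hanging on another hook; stays there. x is normal to the plate.
- rack: Fixed hook rack, 0.33 m wide, origin on the bench below the hanging parts. x points from the hook tips to the bar, y along the bar. Base x 0 to 100, y +-110, 12 mm high. Three hooks at y = -135, 0, +135 mm carry one part each at about x = 0, hanging upright, hole axis along x; which part hangs where varies. Only the hook tips stand above the bar (its top is at 171 mm, its front at x = 45 mm).
- seat (a point): Centre of the positioner's shoulder, the flat round face (54 mm diameter, 70 mm above the bench) on which the collar must rest; z up. From it rises the spigot, 35 mm diameter, 22 mm high, with a 1.5 mm bevel on top: the collar has 1.5 mm clearance all round. When home, the collar's centre is 8 mm above this point.
- middle_hook (a point): On the shank axis of the middle hook, above the rack's origin; axes as the rack. All hooks are alike: 8 mm round bar, shank level, axis 160 mm above the bench, running along -x to x = -30 mm, then straight up; tip top at 182 mm. The collar comes off along -x only when raised 18 to 30 mm (24 is the middle): lower it meets the tip, higher its inside wall snags the shank from below.
- positioner: Fixed welding positioner, origin on the bench under the spigot's axis: foot 110 mm diameter and 18 mm high, column 44 mm diameter, then shoulder and spigot (top 92 mm above the bench). It stands on the other side (left or right) of the bench from the rack. The bench from 0.38 to 0.45 m ahead of the robot and up to 0.12 m to either side is clear.
Not all that is in view belongs to the job. What is shaped like the part that bears collar_center but turquoise is not meant. Leave any brown look-alike of the positioner alone.

How it is judged:
By the outcome, as a careful person would: the job done as asked, in the order asked, and still so for the second after the job is handed in, with the robot touching nothing.
It also fails if it takes over 70 s, if anything falls off the work surface, if the arm or the gripper's body presses on something with over 40 N, if the wrist force passes 120 N, or if a joint passes its speed limit or range.

### The arm

A 6-joint arm with a two-finger parallel gripper is mounted at the origin on the work surface. World frame = base frame: x ahead of the robot, y to its left, z up, the work surface at z = 0. Lengths are in m, angles in rad, forces in N, time in s.
With the tool pointing down it reaches from about 0.25 to 0.85 m from the base axis. Payload 12.5 kg.
Tool frame: the origin (TCP) lies at the very end of the fingers, on their centre line; the grasp point (between the pads) lies 19 mm behind it (tcp_to_grasp is the distance from the TCP to the grasp point, in m); z points along the fingers, y is the direction in which the jaws open and shut (so a half turn about z gives the same grasp; the last joint's range is limited). The gripper opens to 93 mm and grips with 3 to 60 N. Pads are 15 mm wide; open, the fingers measure 128 mm over their backs; the gripper's body (75 mm by 188 mm) begins 65 mm behind the grasp point.
Start: joints at [-1.398, 0.351, 1.652, -0, 1.139, -0.085], TCP at [0.14, -0.532, 0.219] pointing down, gripper open.
Joint ranges: [-2.75, 2.75], [-0.79, 2.1], [0.01, 2.65], [-1.57, 4.71], [0.07, 3.14], [-2.87, 2.87]. Speed limits (rad/s): [2.22, 2.22, 2.79, 3.14, 3.14, 3.14].

### API

Orientations are given as a rotation vector (axis times angle).
In Python, from cell import get_obs, grab_frame, close_job, boxes_of, place_of, tcp_to_grasp gives the robot as it stands.
- The arm moves only by the tool carry_out, never from a script. Its argument "motion" is a list of rows, each a list of 5 numbers: the shift along the world's x, y, z in m, then the turn about the world's z in degrees, then the opening, from 0 (shut) to 1 (fully open). A call has exactly 5 rows; each row is the pose to reach, as a shift and turn from the pose measured when the call began; what a row does not reach only later rows make up. A row lasts 1/10 s, in which the tool goes at most 50 mm and 8.59 degrees, less where a joint would pass 70% of its speed; a pose out of reach is approached as far as the arm can. A call with a gripper value outside its range is refused whole. The fingers move at their own pace and stop on an object; the grip force is fixed at half the most. Time passes only in rows, so rows that repeat a pose let the fingers close, or fill a call up. It gives the time, the measured TCP pose, the force and the opening at its end, in the units of the state.
- get_obs(): the state, without advancing time (a new reading comes with each control period).
- grab_frame(name): name is "scene" or "top" or "wrist"; returns a dict with "pixels" (384x512x3 uint8, blue, green, red), "mtx" (3x3 intrinsics, pixels), "cam_to_world" (4x4, takes a point from camera to world coordinates); the wrist camera has in their place "tool_from_camera" (4x4, takes a point from camera to tool coordinates, whose origin is the TCP and whose axes are the flange's). Camera axes: x right, y down, z forward; pixel columns grow to the right and rows downward; lengths in m; the calibration is good to about 2 mm. A picture is of the moment at which its call begins: read the wrist's pose just before it. There is no depth.
- close_job(): hands the job in, once; it reports no verdict.
Trained networks look in the newest picture that a camera, given by its name, has taken for a name from the list of things; names that differ only in an ending like _2 or _b are one class to them, and where a whole thing is asked for, a point or a joint stands for the part that bears it (a point fixed in the world has none). Each returns a list of dicts, best first, with "conf" (0 to 1); they miss things now and then, are a little off and sometimes report something else, mostly with a low value. They report only what shows in the picture. A call takes as long as a camera call. They do not tell look-alikes from the thing itself.
- boxes_of(label, camera): "location" ([column, row] as shares, 0 to 1, of the picture: columns of its width, rows of its height, amid what is visible of it).
- place_of(label, camera): "location" ([column, row] as shares, 0 to 1, of the picture: columns of its width, rows of its height: a listed point, or the origin of a listed thing).
The state is a dict: "time": time; "joint_positions": joint angles; "joint_vel": joint speeds; "tau": joint torques, N m; "eef_pos": TCP position; "eef_rot": TCP orientation; "force": force on the tool from outside, world axes, zero at the start; "torque": the same for the moment, N m; "finger_gap": finger opening in m.
Only numpy, scipy, OpenCV 4.12 (cv2) and the standard library are available. Lean on these libraries where they do the work, as an engineer would, in place of code of your own. Each camera call takes 0.05 s, during which the arm holds its last target.

## Working session

There is one attempt and no reset: what is moved stays moved. The work goes in short steps, Python scripts to look and compute and a tool call to move; the robot and the scene stay as the last step left them, time stands still between calls to the robot, and variables do not carry over. Pictures are saved under pics/ and viewed, and the job is handed in when it is done.

Besides the shell and the picture viewer there is one more tool, called after ">>>" as name(argument=value, ...) on one line, values as JSON. carry_out: Moves the arm, as the interface text tells. Its arguments: {"type":"object","properties":{"motion":{"type":"array","items":{"type":"array","items":{"type":"number"}}}},"required":["motion"]}

```bash
ls; mkdir -p pics
python3 - <<'E'
from cell import *
import cv2,numpy as np
o=get_obs();print(o)
print(tcp_to_grasp)
for c in ["scene","top","wrist"]:
    f=grab_frame(c);cv2.imwrite(f"pics/{c}0.png",f["pixels"])
    print(c,{k:np.round(v,4).tolist() for k,v in f.items() if k!="pixels"})
    for l in ["collar_center","wide_ring_center","square_plate_center","rack","seat","middle_hook","positioner"]:
        print(l,[(np.round(np.array(d["location"])*[512,384],1).tolist(),round(d["conf"],2)) for d in place_of(l,c)][:4])
E
```

```text
pics
{'time': 0.0, 'joint_positions': array([-1.39758329e+00,  3.51265061e-01,  1.65241317e+00,  1.11575537e-05,
        1.13909517e+00, -8.45713211e-02]), 'joint_vel': array([-0.00031103, -0.00058056, -0.00240477, -0.00098492, -0.00066588,
        0.00113607]), 'tau': array([-1.12480971e-03, -4.97322428e+01, -2.85252178e+01,  6.98340707e-02,
        2.56877323e-02, -1.04496889e-04]), 'eef_pos': array([ 0.14020028, -0.53147948,  0.21808979]), 'eef_rot': array([-3.11436351e+00, -4.03647504e-01,  6.62524141e-05]), 'force': array([-0.05228035, -0.60164318,  0.69827105]), 'torque': array([ 0.02314926,  0.01501951, -0.02156659]), 'finger_gap': 0.09280182809266604}
0.0188
scene {'mtx': [[386.9498, 0.0, 259.3554], [0.0, 386.9498, 193.2769], [0.0, 0.0, 1.0]], 'cam_to_world': [[-0.9054, 0.269, -0.3284, 0.8881], [0.4241, 0.608, -0.6712, 0.7115], [0.0191, -0.747, -0.6645, 0.7891], [0.0, 0.0, 0.0, 1.0]]}
collar_center [([234.6, 142.4], 0.63), ([205.9, 119.0], 0.58)]
wide_ring_center [([249.1, 166.4], 0.5), ([227.9, 135.5], 0.43)]
square_plate_center [([227.3, 138.2], 0.64)]
rack [([227.4, 177.8]
[... 337 characters left out ...]
237, -0.133, -0.9908, 1.2669], [0.0, 0.0, 0.0, 1.0]]}
collar_center [([379.1, 208.5], 0.7), ([386.5, 170.6], 0.55)]
wide_ring_center [([275.8, 176.3], 0.49)]
square_plate_center []
rack [([319.6, 178.9], 0.92)]
seat [([159.7, 171.9], 0.82), ([99.0, 156.3], 0.56)]
middle_hook [([335.9, 174.6], 0.96)]
positioner [([111.2, 165.3], 0.88), ([169.0, 178.0], 0.84)]
wrist {'mtx': [[268.1831, 0.0, 254.2677], [0.0, 268.1831, 191.845], [0.0, 0.0, 1.0]], 'tool_from_camera': [[-0.0002, -0.9559, -0.2938, 0.082], [1.0, -0.0004, 0.0005, 0.0002], [-0.0005, -0.2938, 0.9559, -0.1666], [0.0, 0.0, 0.0, 1.0]]}
collar_center []
wide_ring_center []
square_plate_center []
rack []
seat []
middle_hook []
positioner []
```

Run:
```python
import cv2,numpy as np
for c in ["scene","top"]:
    i=cv2.imread(f"pics/{c}0.png")
    cv2.imwrite(f"pics/{c}0b.png",cv2.resize(i,(800,600),interpolation=cv2.INTER_CUBIC))
```

```text
(no output)
```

View pics/scene0b.png

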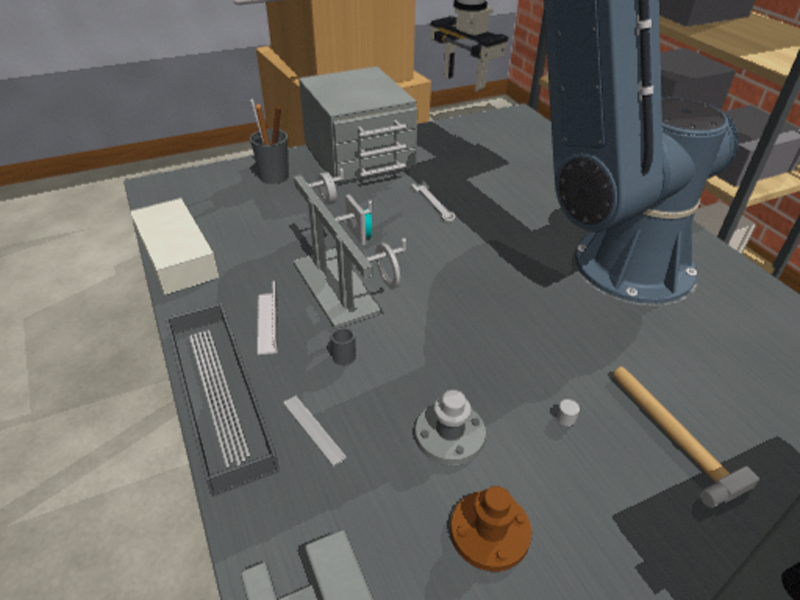

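View pics/top0b.png

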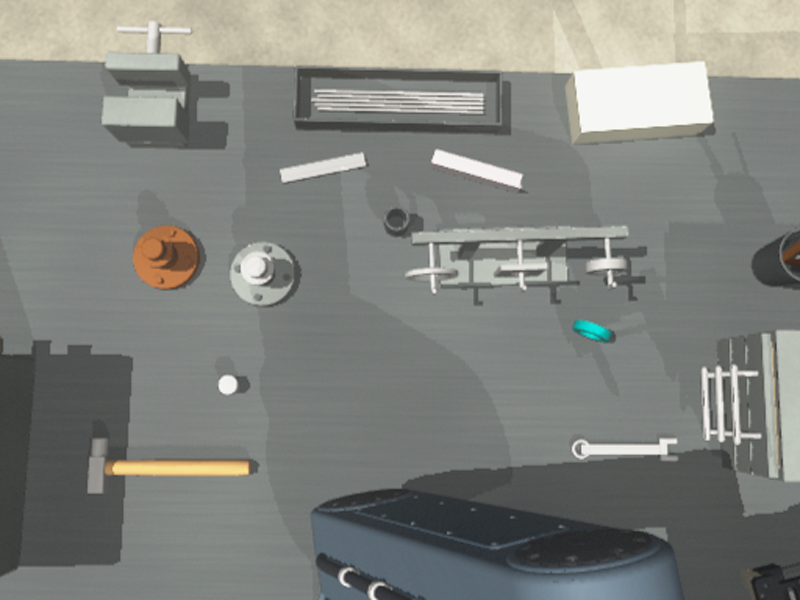

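```bash
cat > h.py <<'E'
from cell import *
import cv2,numpy as np
def ray(f,px,T=None):
    T=f["cam_to_world"] if T is None else T
    d=np.linalg.inv(f["mtx"])@np.array([px[0],px[1],1.0]); d=T[:3,:3]@d
    return T[:3,3],d/np.linalg.norm(d)
def onz(f,px,z,T=None):
    o,d=ray(f,px,T); return o+d*(z-o[2])/d[2]
def tri(rs):
    A=np.zeros((3,3));b=np.zeros(3)
    for o,d in rs:
        P=np.eye(3)-np.outer(d,d);A+=P;b+=P@o
    x=np.linalg.solve(A,b);return x,[np.linalg.norm(np.cross(x-o,d))*1000 for o,d in rs]
def proj(f,X,T=None):
    T=f["cam_to_world"] if T is None else T
    c=np.linalg.inv(T)@np.append(X,1);p=f["mtx"]@c[:3];return p[:2]/p[2]
def wT(f,o):
    from scipy.spatial.transform import Rotation as R
    T=np.eye(4);T[:3,:3]=R.from_rotvec(o["eef_rot"]).as_matrix();T[:3,3]=o["eef_pos"];return T@f["tool_from_camera"]
def places(l,c):
    return [(np.array(d["location"])*[512,384],d["conf"]) for d in place_of(l,c)]
E
python3 - <<'E'
from h import *
s=grab_frame("scene");t=grab_frame("top")
p=lambda l,a,b:print(l,[np.round(x,4) for x in tri([ray(s,a),ray(t,b)])])
p("collar",(205.9,119),(386.5,170.6))
p("mid hook",(226.2,138.6),(335.9,174.6)); print(onz(t,(335.9,174.6),.16))
p("turq",(234.6,142.4),(379.1,208.5))
p("wide",(249.1,166.4),(275.8,176.3))
p("seat",(285.8,259.1),(159.7,171.9)); print(onz(t,(159.7,171.9),.07),onz(t,(169,178),0))
print(onz(t,(319.6,178.9),0))
a=s["pixels"][90:200,170:290];b=t["pixels"][130:240,255:420]
cv2.imwrite("pics/a.png",cv2.resize(a,None,fx=5,fy=5,interpolation=cv2.INTER_CUBIC))
cv2.imwrite("pics/b.png",cv2.resize(b,None,fx=4.8,fy=4.8,interpolation=cv2.INTER_CUBIC))
E
```

```text
collar [array([ 0.5712, -0.3226,  0.1462]), array([5.5674, 5.5674])]
mid hook [array([ 0.5556, -0.1978,  0.1458]), array([1.5179, 1.5179])]
[ 0.5518898  -0.19418138  0.16      ]
turq [array([ 0.4822, -0.3309,  0.0311]), array([3.5279, 3.5279])]
wide [array([ 0.5479, -0.0523,  0.143 ]), array([0.2073, 0.2073])]
seat [array([0.5717, 0.2325, 0.079 ]), array([8.6287, 8.6287])]
[0.56608425 0.23905997 0.07      ] [0.56164767 0.22611748 0.        ]
[ 0.56631585 -0.18096804  0.        ]
```

View pics/a.png

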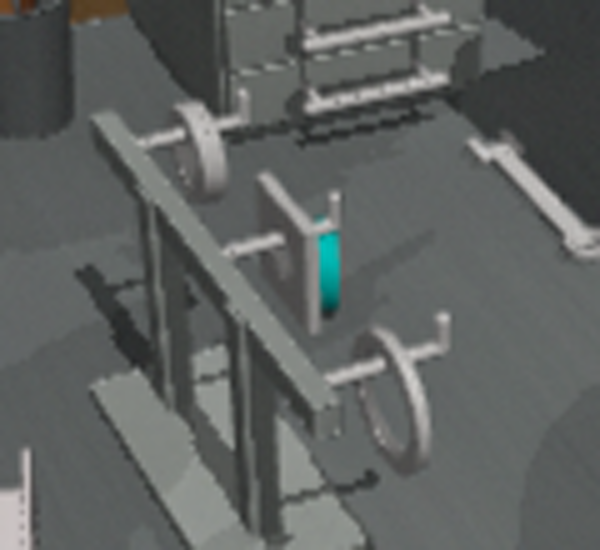

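View pics/b.png

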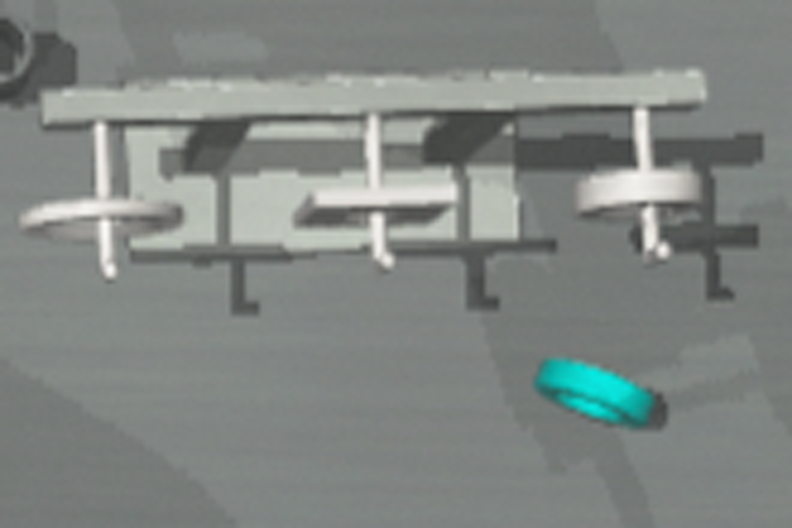

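Run:
```python
from h import *
t=grab_frame("top")
g=lambda a,z:onz(t,(255+a[0]/4.8,130+a[1]/4.8),z)
for A,B,z in [((42,90),(705,70),.171),((42,120),(705,103),.171),((107,262),(650,240),.182),((101,124),(641,108),.164),((108,266),(655,250),.172)]:
    P,Q=g(A,z),g(B,z);d=Q-P;print(P.round(4),Q.round(4),np.degrees(np.arctan2(d[0],-d[1])))
for q in [(575,190),(705,190),(640,172),(640,215)]: print(g(q,.16).round(4))
print(g((640,190),.177))
```

```text
[ 0.6089 -0.0215  0.171 ] [ 0.6252 -0.3504  0.171 ] 2.853071752641949
[ 0.5938 -0.0217  0.171 ] [ 0.6085 -0.35    0.171 ] 2.567753150530599
[ 0.5223 -0.0534  0.182 ] [ 0.5377 -0.3174  0.182 ] 3.325277612641446
[ 0.5938 -0.0512  0.164 ] [ 0.607  -0.3202  0.164 ] 2.7959808537266464
[ 0.5218 -0.0546  0.172 ] [ 0.5344 -0.3229  0.172 ] 2.672545252937322
[ 0.5657 -0.2874  0.16  ]
[ 0.5668 -0.3525  0.16  ]
[ 0.5753 -0.3201  0.16  ]
[ 0.5536 -0.3196  0.16  ]
[ 0.56315125 -0.31465769  0.177     ]
```

>>> carry_out(motion=[[0, 0.02, 0.05, -3, 1], [0.01, 0.05, 0.09, -6, 1], [0.04, 0.09, 0.12, -9, 1], [0.08, 0.12, 0.12, -12, 1], [0.12, 0.15, 0.12, -12, 1]])

```text
time: 1.85
eef_pos: [0.2528, -0.3871, 0.34]
eef_rot: [3.138, 0.071, 0.002]
force: [1.5, -0.3, -0.1]
finger_gap: 0.0929
```

>>> carry_out(motion=[[0.05, 0.01, 0, 0, 1], [0.1, 0.02, 0, 0, 1], [0.15, 0.03, 0, 0, 1], [0.2, 0.045, 0, 0, 1], [0.25, 0.06, 0, 0, 1]])

```text
time: 2.35
eef_pos: [0.4967, -0.3286, 0.34]
eef_rot: [3.138, 0.071, 0.002]
force: [0.7, -1.6, 0.7]
finger_gap: 0.0932
```

Run:
```python
from h import *
o=get_obs();f=grab_frame("wrist");T=wT(f,o)
print(o["eef_pos"],o["eef_rot"])
for l in ["collar_center","rack","middle_hook","square_plate_center"]:
    for p,c in places(l,"wrist")[:3]: print(l,p.round(1),round(c,2),onz(f,p,{"rack":0,"middle_hook":.16}.get(l,.145),T).round(4))
cv2.imwrite("pics/w1.png",cv2.resize(f["pixels"],(800,600),interpolation=cv2.INTER_CUBIC))
```

```text
[ 0.49665359 -0.32860035  0.33998944] [3.13790859e+00 7.09621580e-02 2.27453210e-03]
collar_center [256.2 168.4] 0.76 [ 0.5018 -0.332   0.145 ]
collar_center [252.5 120.3] 0.65 [ 0.5653 -0.3242  0.145 ]
rack [180.3 116.9] 0.7 [ 0.5602 -0.1925  0.    ]
middle_hook [144.4 120.7] 0.7 [ 0.5594 -0.1894  0.16  ]
square_plate_center [148.1 119.2] 0.91 [ 0.5607 -0.1885  0.145 ]
```

View pics/w1.png

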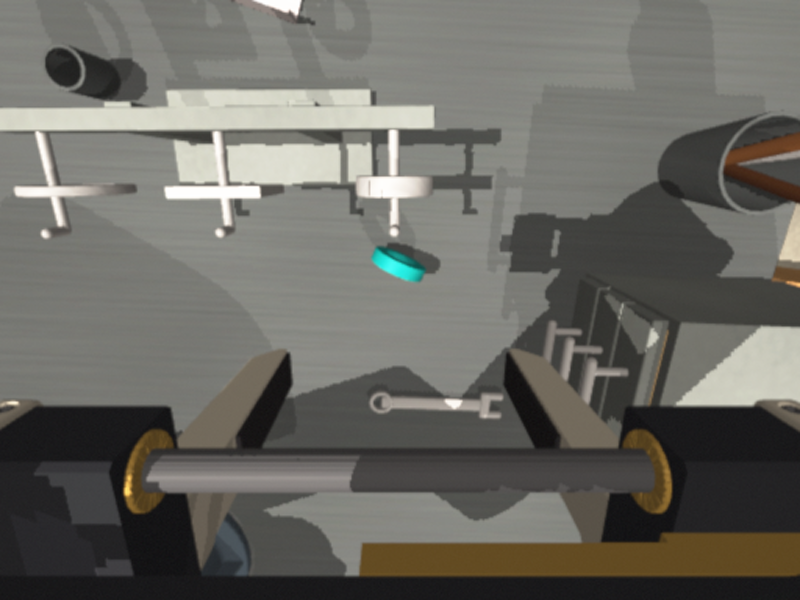

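Run:
```python
from h import *
o=get_obs();f=grab_frame("wrist");T=wT(f,o)
g=lambda a,z:onz(f,(a[0]*.64,a[1]*.64),z,T)
L=[g(a,.182) for a in [(46,232),(221,232),(394,230)]];print(np.round(L,4))
d=L[2]-L[0];print(np.degrees(np.arctan2(d[0],-d[1])))
P,Q=g((0,131),.171),g((434,128),.171);d=Q-P;print(P,Q,np.degrees(np.arctan2(d[0],-d[1])))
for q in [(357,187),(432,187)]:print(g(q,.145))
for q in [(394,177),(394,200),(394,187)]:print(g(q,.177))
a=f["pixels"][70:190,210:310]
cv2.imwrite("pics/w1c.png",cv2.resize(a,None,fx=5,fy=5,interpolation=cv2.INTER_CUBIC))
```

```text
[[ 0.5194 -0.0586  0.182 ]
 [ 0.5254 -0.193   0.182 ]
 [ 0.5329 -0.3261  0.182 ]]
2.897778317665531
[ 0.59148378 -0.03042029  0.171     ] [ 0.60822887 -0.35259837  0.171     ] 2.97524977256969
[ 0.56222226 -0.29381958  0.145     ]
[ 0.56504248 -0.35625302  0.145     ]
[ 0.57200932 -0.32439987  0.177     ]
[ 0.5551106 -0.3251259  0.177    ]
[ 0.5647266  -0.32471276  0.177     ]
```

View pics/w1c.png

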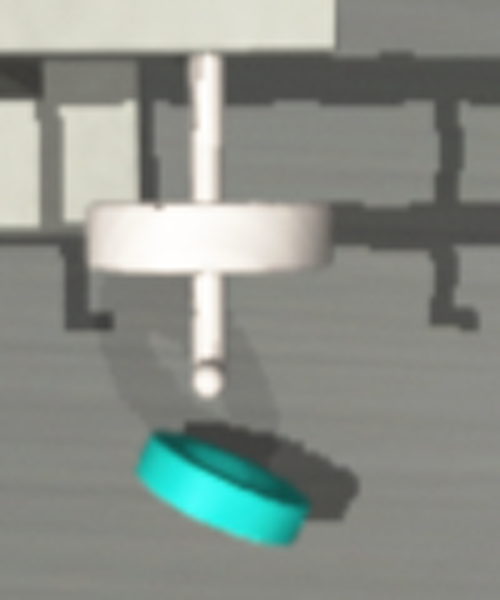

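>>> carry_out(motion=[[0.034, 0.002, 0, 0.3, 1], [0.067, 0.004, -0.03, 0.3, 1], [0.067, 0.004, -0.07, 0.3, 1], [0.067, 0.004, -0.1, 0.3, 1], [0.067, 0.004, -0.1, 0.3, 1]])

```text
time: 3.15
eef_pos: [0.5584, -0.3258, 0.2363]
eef_rot: [-3.14, -0.076, 0.007]
force: [-0.7, 0.5, 1.1]
finger_gap: 0.0933
```

Run:
```python
from h import *
o=get_obs();f=grab_frame("wrist");T=wT(f,o)
print(o["eef_pos"],o["eef_rot"])
cv2.imwrite("pics/w2.png",cv2.resize(f["pixels"],(800,600),interpolation=cv2.INTER_CUBIC))
print(proj(f,[.564,-.325,.177],T)*1.5625,proj(f,[.564,-.293,.145],T)*1.5625,proj(f,[.564,-.357,.145],T)*1.5625)
```

```text
[ 0.55842896 -0.32576477  0.23633685] [-3.13952465 -0.07582343  0.00722236]
[395.8934047  311.19535664] [346.19745319 292.71819987] [445.83088765 297.33467992]
```

View pics/w2.png

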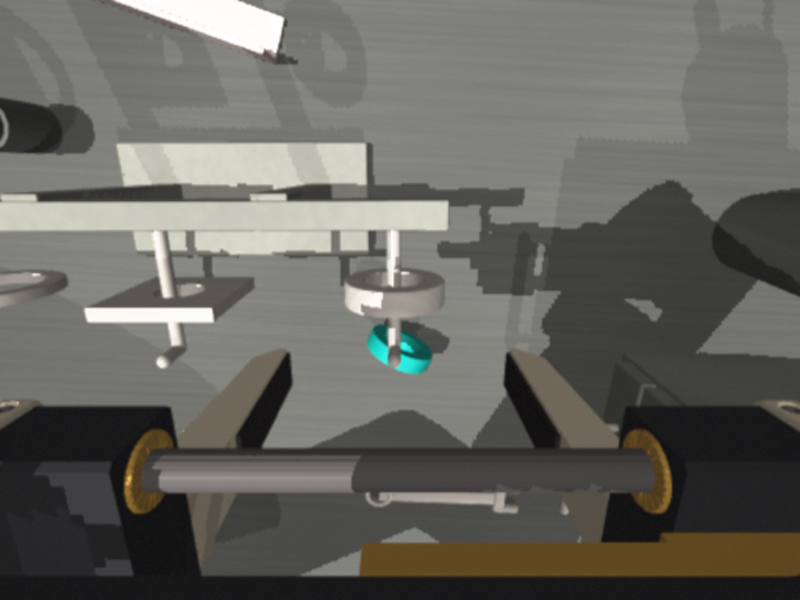

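>>> carry_out(motion=[[0.008, 0.001, -0.03, 0, 1], [0.008, 0.001, -0.06, 0, 1], [0.008, 0.001, -0.09, 0, 1], [0.008, 0.001, -0.11, 0, 1], [0.008, 0.001, -0.11, 0, 1]])

```text
time: 3.7
eef_pos: [0.5668, -0.3259, 0.1295]
eef_rot: [3.14, 0.074, -0.003]
force: [0.8, -0.4, 0.5]
finger_gap: 0.0932
```

Run:
```python
from h import *
o=get_obs();print(o["eef_pos"],o["force"])
f=grab_frame("wrist")
cv2.imwrite("pics/w3.png",cv2.resize(f["pixels"],(800,600),interpolation=cv2.INTER_CUBIC))
```

```text
[ 0.56679687 -0.32585321  0.12946134] [ 0.79020687 -0.35399555  0.48633137]
```

View pics/w3.png

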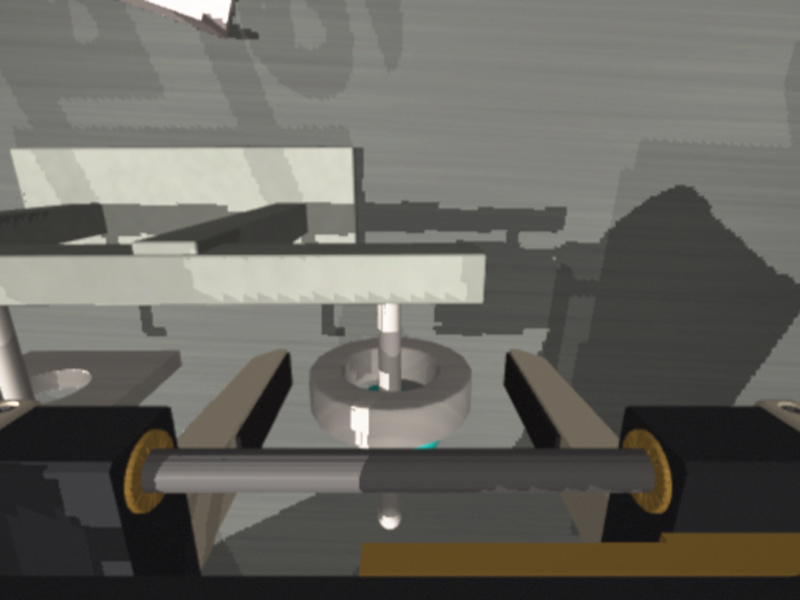

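>>> carry_out(motion=[[0, 0.003, -0.003, 0, 1], [0, 0.003, -0.003, 0, 0.8], [0, 0.003, -0.003, 0, 0.6], [0, 0.003, -0.003, 0, 0.5], [0, 0.003, -0.003, 0, 0.5]])

```text
time: 4.25
eef_pos: [0.5677, -0.3233, 0.1286]
eef_rot: [3.138, 0.074, 0.0]
force: [-0.5, 2.1, -0.6]
finger_gap: 0.0652
```

>>> carry_out(motion=[[0, 0, 0, 0, 0.3], [0, 0, 0, 0, 0.3], [0, 0, 0, 0, 0.3], [0, 0, 0, 0, 0.3], [0, 0, 0, 0, 0.3]])

```text
time: 4.75
eef_pos: [0.5677, -0.3233, 0.1285]
eef_rot: [3.138, 0.075, 0.0]
force: [0.6, -0.1, -1.0]
finger_gap: 0.0647
```

Run:
```python
from h import *
o=get_obs();print(o["eef_pos"],o["force"],o["finger_gap"])
f=grab_frame("wrist")
cv2.imwrite("pics/w4.png",cv2.resize(f["pixels"],(800,600),interpolation=cv2.INTER_CUBIC))
```

```text
[ 0.56771934 -0.32330341  0.1285388 ] [ 0.63691699 -0.08175512 -1.02884039] 0.06469312350099764
```

View pics/w4.png

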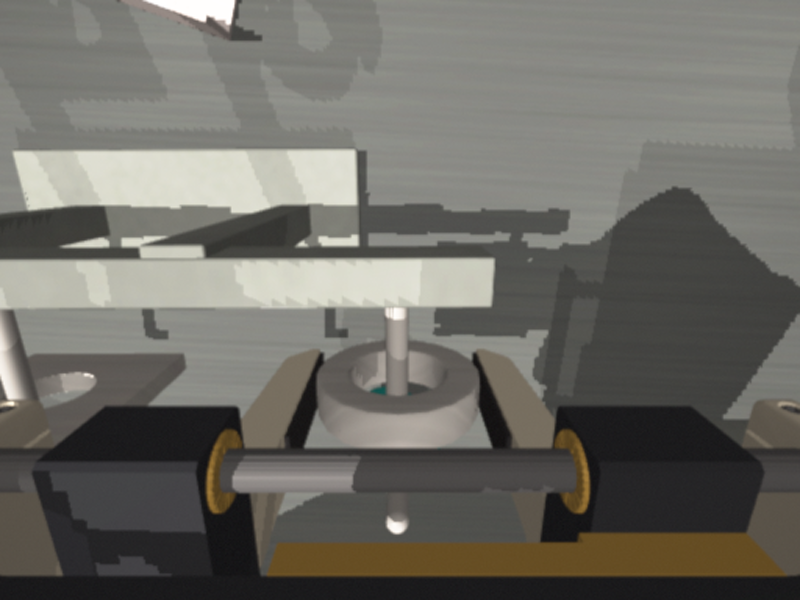

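>>> carry_out(motion=[[0, 0, 0.006, 0, 0.3], [0, 0, 0.012, 0, 0.3], [0, 0, 0.018, 0, 0.3], [0, 0, 0.024, 0, 0.3], [0, 0, 0.024, 0, 0.3]])

```text
time: 5.3
eef_pos: [0.5681, -0.3236, 0.1538]
eef_rot: [3.137, 0.075, 0.003]
force: [-0.4, -0.5, -2.3]
finger_gap: 0.064
```

Run:
```python
from h import *
o=get_obs();print(o["eef_pos"],o["force"],o["finger_gap"])
f=grab_frame("wrist");s=grab_frame("scene")
cv2.imwrite("pics/w5.png",cv2.resize(f["pixels"],(800,600),interpolation=cv2.INTER_CUBIC))
cv2.imwrite("pics/s5.png",cv2.resize(s["pixels"][80:200,160:300],None,fx=5,fy=5,interpolation=cv2.INTER_CUBIC))
```

```text
[ 0.56813609 -0.3235548   0.1537628 ] [-0.38144601 -0.54278695 -2.26509853] 0.0639587369626541
```

View pics/w5.png

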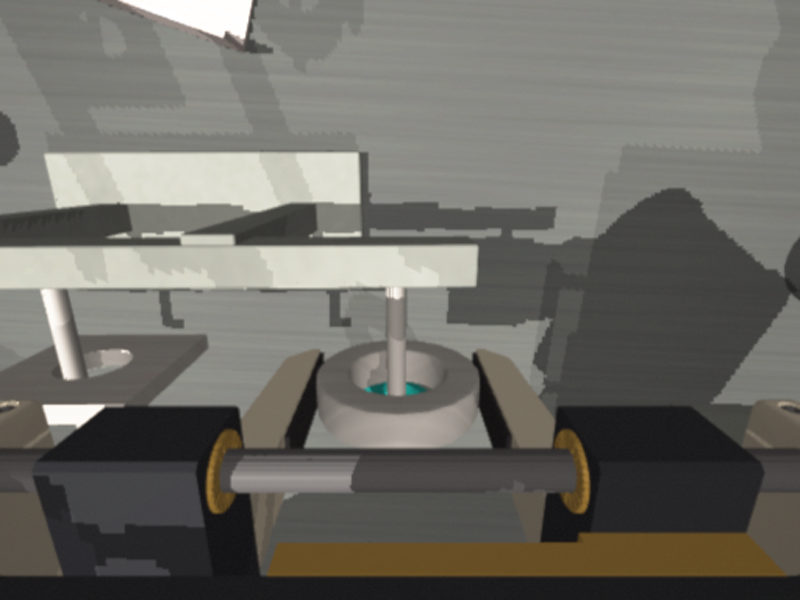

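View pics/s5.png

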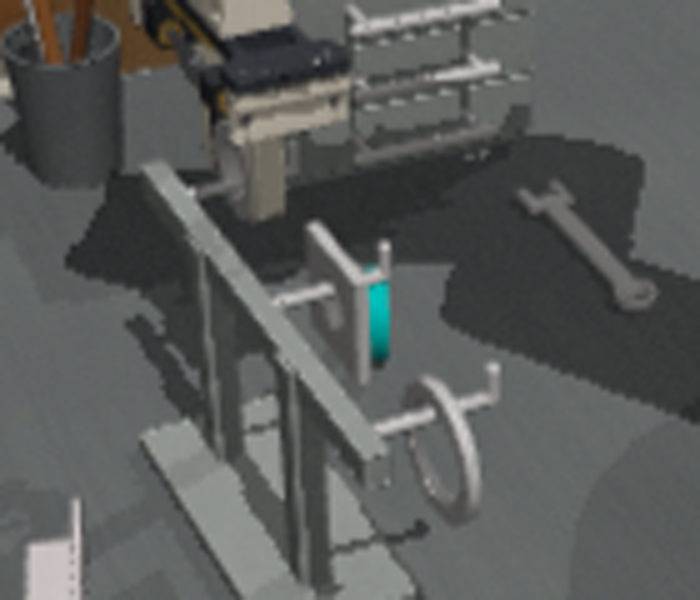

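>>> carry_out(motion=[[-0.006, 0, -0.001, 0, 0.3], [-0.014, -0.001, -0.001, 0, 0.3], [-0.022, -0.001, -0.001, 0, 0.3], [-0.03, -0.002, -0.001, 0, 0.3], [-0.03, -0.002, -0.001, 0, 0.3]])

```text
time: 5.9
eef_pos: [0.5366, -0.3255, 0.1518]
eef_rot: [3.139, 0.074, 0.0]
force: [0.0, 0.6, -2.0]
finger_gap: 0.0644
```

>>> carry_out(motion=[[-0.01, 0, 0.001, 0, 0.3], [-0.02, -0.001, 0.001, 0, 0.3], [-0.032, -0.002, 0.001, 0, 0.3], [-0.044, -0.002, 0.001, 0, 0.3], [-0.06, -0.003, 0.002, 0, 0.3]])

```text
time: 6.4
eef_pos: [0.4756, -0.3284, 0.1537]
eef_rot: [3.139, 0.073, -0.0]
force: [-0.9, -0.4, -2.7]
finger_gap: 0.0643
```

Run:
```python
from h import *
o=get_obs();print(o["eef_pos"],o["force"],o["finger_gap"])
s=grab_frame("scene")
cv2.imwrite("pics/s6.png",cv2.resize(s["pixels"][60:210,160:320],None,fx=4,fy=4,interpolation=cv2.INTER_CUBIC))
f=grab_frame("wrist")
cv2.imwrite("pics/w6.png",cv2.resize(f["pixels"],(800,600),interpolation=cv2.INTER_CUBIC))
```

```text
[ 0.47556092 -0.32841978  0.15366676] [-0.88767523 -0.40309178 -2.6737039 ] 0.06432122477895608
```

View pics/s6.png

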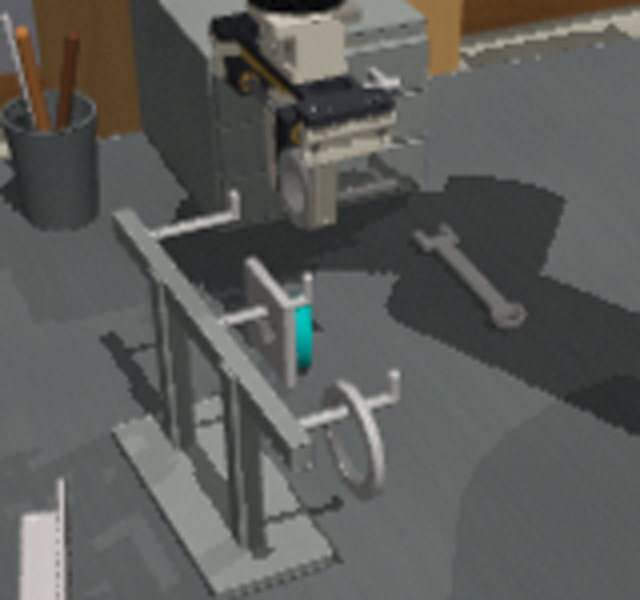

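View pics/w6.png

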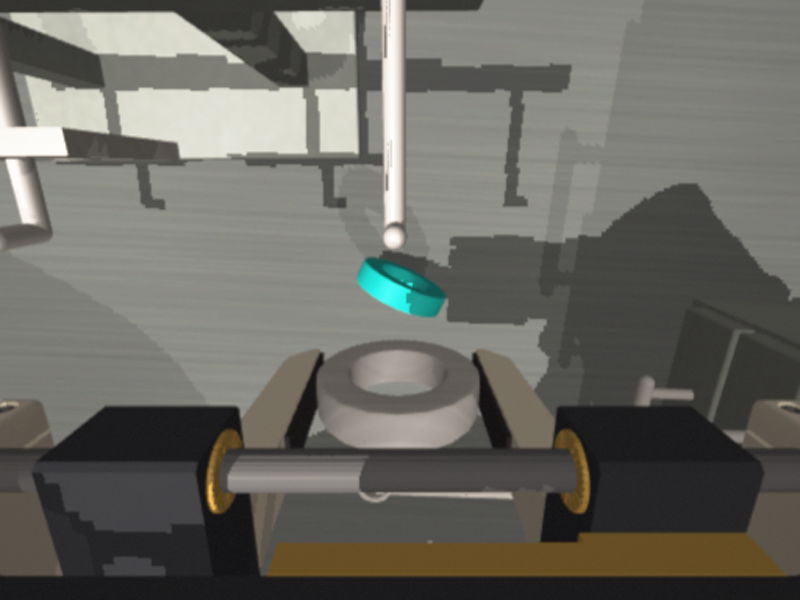

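>>> carry_out(motion=[[-0.03, 0.01, 0, 0, 0.3], [-0.06, 0.04, 0, 0, 0.3], [-0.075, 0.085, 0, 0, 0.3], [-0.075, 0.13, 0, 0, 0.3], [-0.075, 0.175, 0, 0, 0.3]])

```text
time: 7.0
eef_pos: [0.3995, -0.1523, 0.1543]
eef_rot: [3.138, 0.069, 0.001]
force: [1.7, -0.4, -2.0]
finger_gap: 0.064
```

>>> carry_out(motion=[[0, 0.045, 0, 0, 0.3], [0, 0.09, -0.01, 0, 0.3], [0, 0.135, -0.03, 0, 0.3], [0, 0.175, -0.05, 0, 0.3], [0, 0.19, -0.07, 0, 0.3]])

```text
time: 7.5
eef_pos: [0.3995, 0.0404, 0.0839]
eef_rot: [3.139, 0.073, 0.003]
force: [0.9, -0.4, -2.0]
finger_gap: 0.0642
```

>>> carry_out(motion=[[0, 0, -0.01, 0, 0.3], [0, 0, -0.025, 0, 0.3], [0, 0, -0.035, 0, 0.3], [0, 0, -0.045, 0, 0.3], [0, 0, -0.045, 0, 0.3]])

```text
time: 8.0
eef_pos: [0.3992, 0.0399, 0.0382]
eef_rot: [3.139, 0.072, 0.001]
force: [-0.1, 0.5, -1.7]
finger_gap: 0.0642
```

>>> carry_out(motion=[[0, 0, -0.006, 0, 0.3], [0, 0, -0.012, 0, 0.3], [0, 0, -0.017, 0, 0.3], [0, 0, -0.02, 0, 0.3], [0, 0, -0.021, 0, 0.3]])

```text
time: 8.5
eef_pos: [0.3991, 0.0399, 0.0169]
eef_rot: [3.139, 0.072, 0.0]
force: [0.2, -0.0, -1.8]
finger_gap: 0.0642
```

Run:
```python
from h import *
o=get_obs();print(o["eef_pos"],o["force"],o["finger_gap"])
s=grab_frame("scene")
cv2.imwrite("pics/s7.png",cv2.resize(s["pixels"][130:310,220:420],None,fx=4,fy=3.3,interpolation=cv2.INTER_CUBIC))
```

```text
[0.3990855  0.03989725 0.01687209] [ 0.16561503 -0.02589105 -1.83359764] 0.06424857326271595
```

View pics/s7.png

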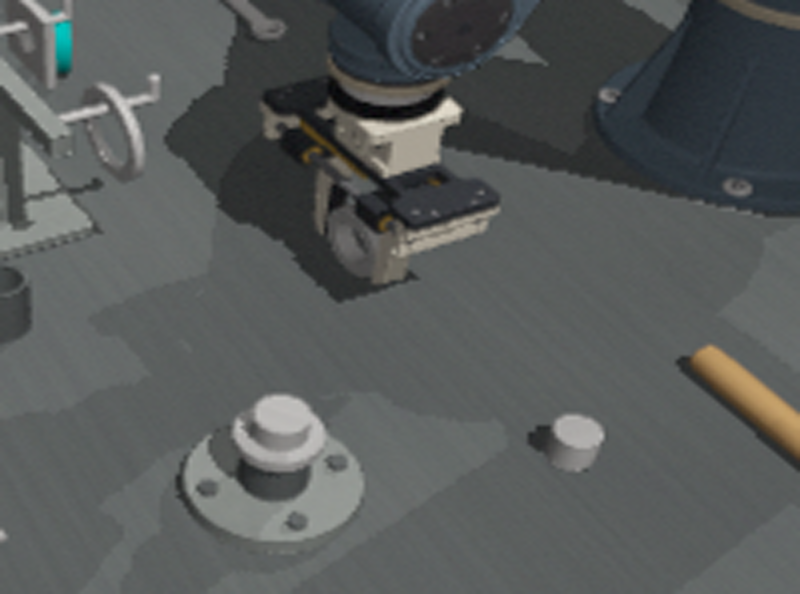

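>>> carry_out(motion=[[0, 0, -0.001, 0, 0.3], [0, 0, -0.0015, 0, 0.3], [0, 0, -0.002, 0, 0.3], [0, 0, -0.0025, 0, 0.3], [0, 0, -0.003, 0, 0.3]])

```text
time: 9.05
eef_pos: [0.3996, 0.0399, 0.0145]
eef_rot: [3.139, 0.072, 0.002]
force: [-4.1, 0.2, 21.7]
finger_gap: 0.0644
```

>>> carry_out(motion=[[0, 0, 0.0005, 0, 0.3], [0, 0, 0.0005, 0, 0.4], [0, 0, 0.0005, 0, 0.8], [0, 0, 0.0005, 0, 1], [0, 0, 0.0005, 0, 1]])

```text
time: 9.55
eef_pos: [0.3996, 0.0399, 0.0151]
eef_rot: [3.139, 0.072, 0.002]
force: [-0.3, -1.0, 1.0]
finger_gap: 0.0838
```

Run:
```python
from h import *
o=get_obs();print(o["eef_pos"],o["force"],o["finger_gap"])
f=grab_frame("wrist")
cv2.imwrite("pics/w8.png",cv2.resize(f["pixels"],(800,600),interpolation=cv2.INTER_CUBIC))
s=grab_frame("scene")
cv2.imwrite("pics/s8.png",cv2.resize(s["pixels"][130:310,220:420],None,fx=4,fy=3.3,interpolation=cv2.INTER_CUBIC))
```

```text
[0.39964216 0.03990708 0.01505016] [-0.30481716 -0.98605522  0.99094556] 0.08381302098452902
```

View pics/w8.png

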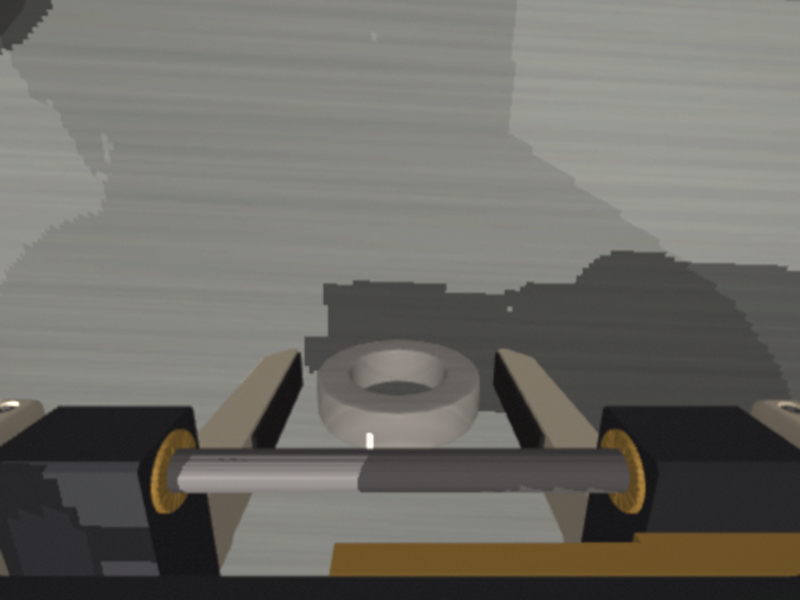

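View pics/s8.png

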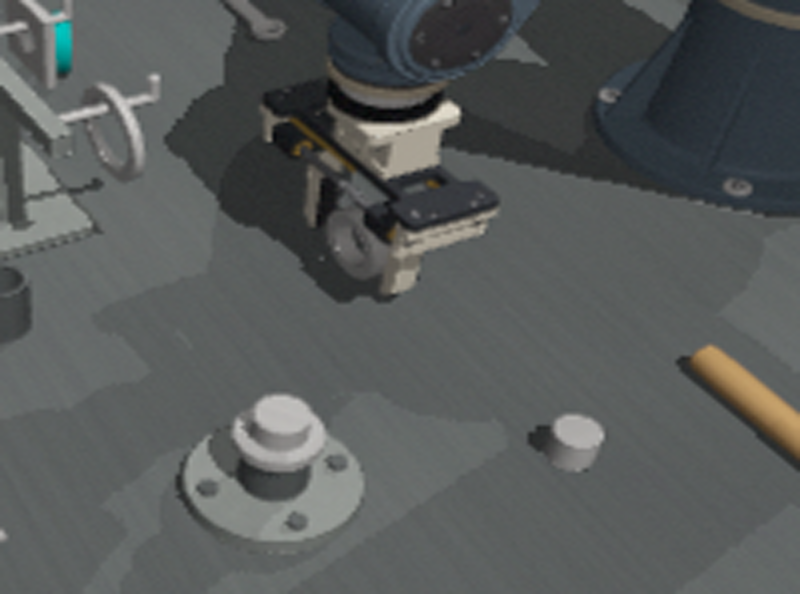

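>>> carry_out(motion=[[0, 0, 0.015, 0, 1], [0, 0, 0.045, 0, 1], [0, 0, 0.08, 0, 1], [-0.02, 0, 0.08, 0, 0.6], [-0.05, 0, 0.08, 0, 0]])

```text
time: 10.15
eef_pos: [0.3505, 0.0399, 0.0959]
eef_rot: [3.139, 0.072, 0.007]
force: [-0.3, 0.1, -0.3]
finger_gap: 0.0812
```

>>> carry_out(motion=[[0, 0, 0, 0, 0], [0, 0, 0, 0, 0], [0, 0, -0.02, 0, 0], [0, 0, -0.044, 0, 0], [0, 0, -0.044, 0, 0]])

```text
time: 10.65
eef_pos: [0.3501, 0.0398, 0.0502]
eef_rot: [3.139, 0.072, 0.002]
force: [0.2, 0.3, 0.3]
finger_gap: 0.0415
```

Run:
```python
from h import *
o=get_obs();print(o["eef_pos"],o["force"],o["finger_gap"])
f=grab_frame("wrist");T=wT(f,o)
i=cv2.resize(f["pixels"],(800,600),interpolation=cv2.INTER_CUBIC)
cv2.imwrite("pics/w9.png",i)
```

```text
[0.35011184 0.03983534 0.05024538] [0.22378071 0.27067241 0.34894531] 0.04150651080909957
```

View pics/w9.png

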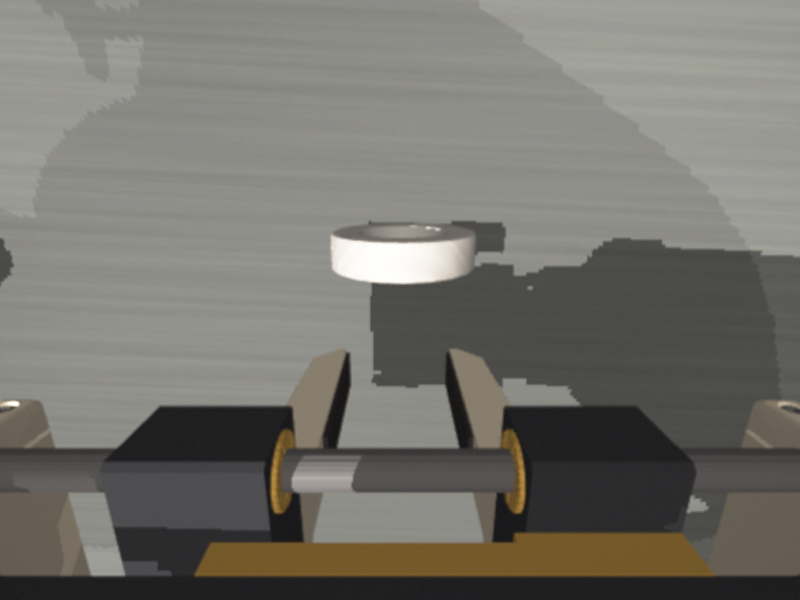

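>>> carry_out(motion=[[0.005, 0, 0, 0, 0], [0.01, 0, 0, 0, 0], [0.015, 0, 0, 0, 0], [0.02, 0, 0, 0, 0], [0.022, 0, 0, 0, 0]])

```text
time: 11.2
eef_pos: [0.3734, 0.0398, 0.0516]
eef_rot: [3.139, 0.072, 0.004]
force: [-0.0, -0.4, 0.1]
finger_gap: 0.0009
```

>>> carry_out(motion=[[0.007, 0, 0, 0, 0], [0.014, 0, 0, 0, 0], [0.02, 0, 0, 0, 0], [0.026, 0, 0, 0, 0], [0.032, 0, 0, 0, 0]])

```text
time: 11.7
eef_pos: [0.4059, 0.0398, 0.0516]
eef_rot: [3.139, 0.072, 0.004]
force: [-0.1, 0.7, 0.6]
finger_gap: 0.0005
```

Run:
```python
from h import *
o=get_obs();print(o["eef_pos"],o["force"],o["finger_gap"])
f=grab_frame("wrist");T=wT(f,o)
i=cv2.resize(f["pixels"],(800,600),interpolation=cv2.INTER_CUBIC)
cv2.imwrite("pics/w10.png",i)
```

```text
[0.40589059 0.03983276 0.05157697] [-0.1030123   0.72474013  0.58383936] 0.00047330842687419536
```

View pics/w10.png

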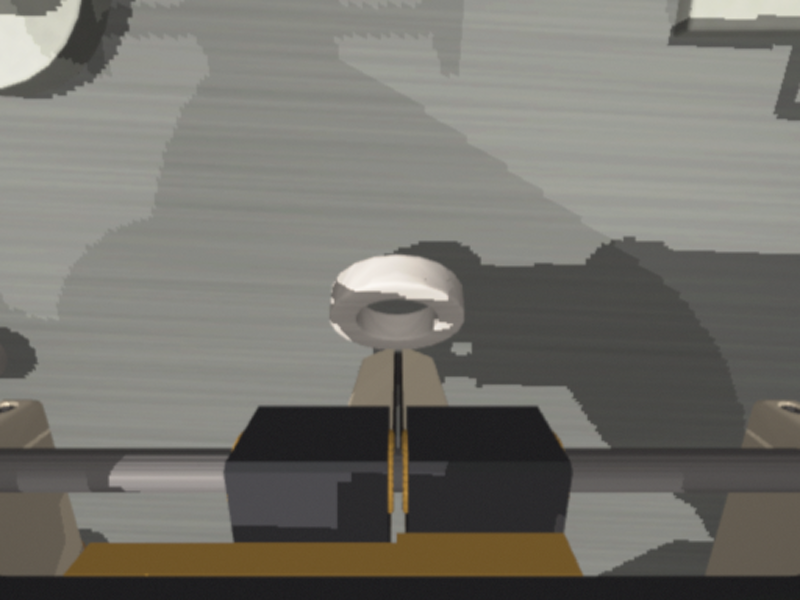

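>>> carry_out(motion=[[0.004, 0, 0, 0, 0], [0.008, 0, 0, 0, 0], [0.012, 0, 0, 0, 0], [0.012, 0, 0, 0, 0], [0.012, 0, 0, 0, 0]])

```text
time: 12.25
eef_pos: [0.4187, 0.0398, 0.0516]
eef_rot: [3.139, 0.071, 0.006]
force: [0.4, -0.1, -0.3]
finger_gap: 0.0005
```

Run:
```python
from h import *
o=get_obs();print(o["eef_pos"],o["force"],o["finger_gap"])
f=grab_frame("wrist");T=wT(f,o)
i=cv2.resize(f["pixels"],(800,600),interpolation=cv2.INTER_CUBIC)
cv2.imwrite("pics/w11.png",i)
```

```text
[0.41872439 0.03980707 0.05164839] [ 0.40122079 -0.10736077 -0.29314945] 0.0004914653883797125
```

View pics/w11.png

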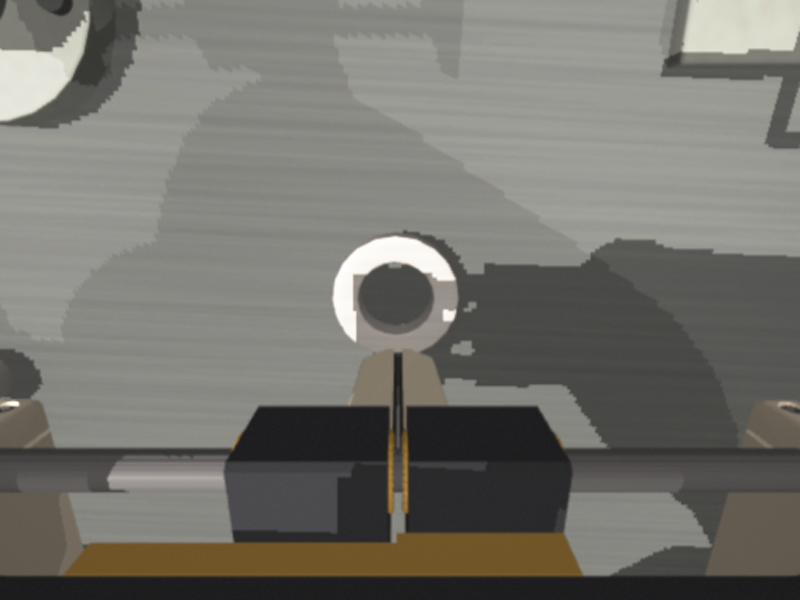

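>>> carry_out(motion=[[0, 0, 0.03, 0, 0.5], [0, 0, 0.07, 0, 1], [0, 0, 0.08, 0, 1], [0, 0, 0.08, 0, 1], [0, 0, 0.08, 0, 1]])

```text
time: 12.8
eef_pos: [0.418, 0.0398, 0.1308]
eef_rot: [3.139, 0.071, 0.004]
force: [-0.6, -0.6, -0.1]
finger_gap: 0.0361
```

```bash
cat > ring.py <<'E'
from h import *
o=get_obs();f=grab_frame("wrist");T=wT(f,o)
print(o["eef_pos"],o["eef_rot"],o["finger_gap"])
for p,c in places("collar_center","wrist")[:3]: print(p.round(1)*1.5625,round(c,2),onz(f,p,.008,T).round(4))
i=cv2.resize(f["pixels"],(800,600),interpolation=cv2.INTER_CUBIC)
cv2.imwrite("pics/w12.png",i)
E
python3 ring.py
```

```text
[0.41803479 0.03981814 0.13078954] [3.1386948  0.0714945  0.00396609] 0.03609773970431291
[399.84375 265.15625] 0.55 [0.4371 0.0382 0.008 ]
```

View pics/w12.png

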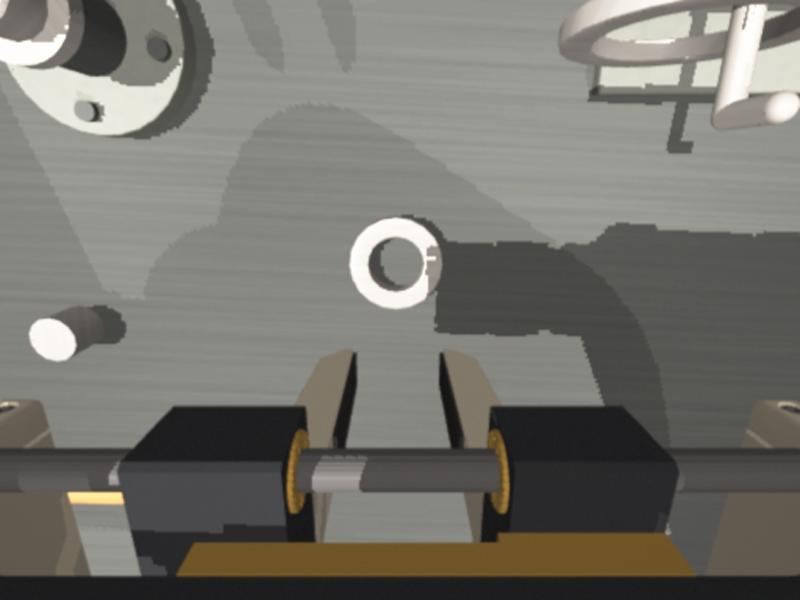

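Run:
```python
from h import *
o=get_obs();f=grab_frame("wrist");T=wT(f,o);t=grab_frame("top")
g=f["pixels"].astype(int)
print(onz(f,(395.5*.64,263*.64),.016,T))
# circle fits: outer pts
print(onz(f,(350*.64,263*.64),.016,T),onz(f,(441.5*.64,263*.64),.016,T),onz(f,(396*.64,218*.64),.016,T),onz(f,(396*.64,308*.64),.0,T))
cv2.imwrite("pics/c.png",cv2.resize(f["pixels"][120:215,200:300],None,fx=6,fy=6,interpolation=cv2.INTER_CUBIC))
cv2.imwrite("pics/t.png",cv2.resize(t["pixels"][140:230,70:220],None,fx=5.3,fy=5.3,interpolation=cv2.INTER_CUBIC))
```

```text
[0.43994098 0.04141206 0.016     ]
[0.43854817 0.07245549 0.016     ] [0.44134988 0.01001027 0.016     ] [0.47026385 0.04241913 0.016     ] [0.40240876 0.03940819 0.        ]
```

View pics/c.png

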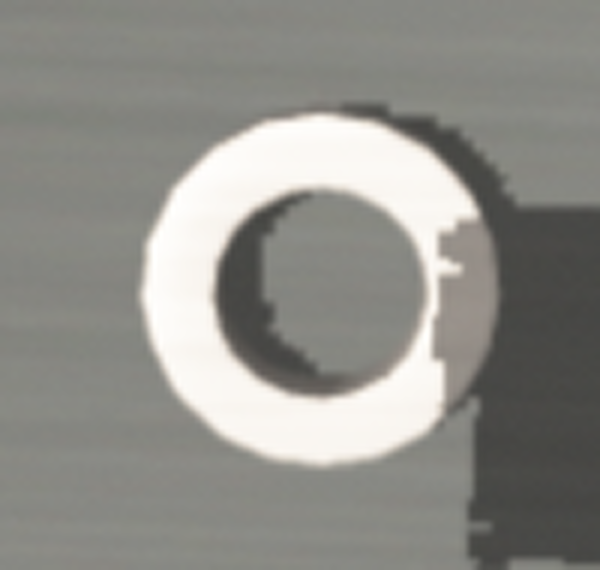

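View pics/t.png

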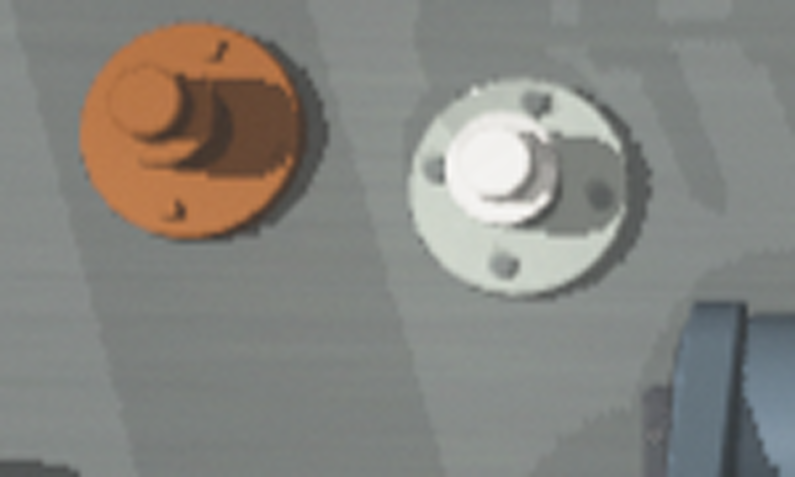

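>>> carry_out(motion=[[0.022, 0.0015, 0, 0, 1], [0.022, 0.0015, -0.02, 0, 1], [0.022, 0.0015, -0.05, 0, 1], [0.022, 0.0015, -0.08, 0, 1], [0.022, 0.0015, -0.085, 0, 1]])

```text
time: 13.5
eef_pos: [0.4379, 0.0413, 0.0427]
eef_rot: [3.139, 0.071, -0.007]
force: [0.1, -0.2, -0.1]
finger_gap: 0.0909
```

```bash
python3 ring.py
```

```text
[0.43794223 0.04131126 0.04274409] [ 3.13895266  0.07135119 -0.00675623] 0.0908971674924764
```

View pics/w12.png

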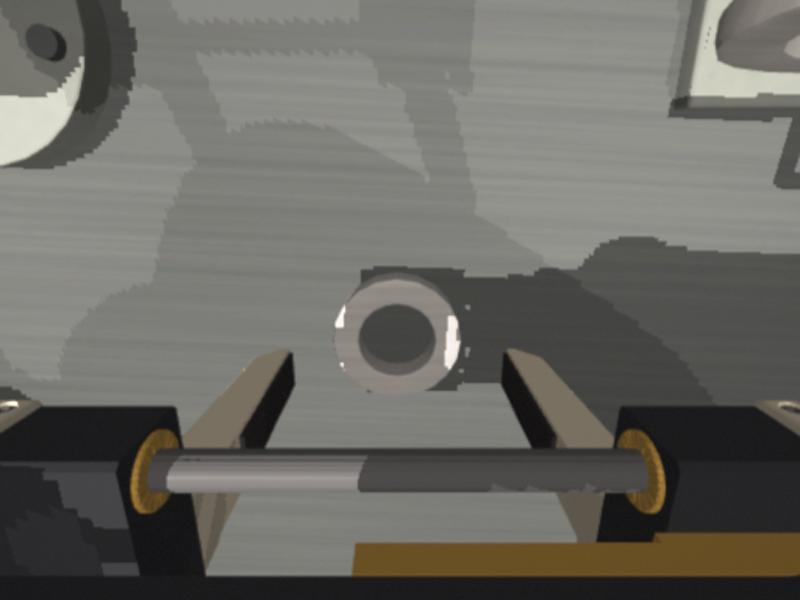

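>>> carry_out(motion=[[0.002, 0, -0.015, 0, 1], [0.002, 0, -0.03, 0, 1], [0.002, 0, -0.037, 0, 1], [0.002, 0, -0.039, 0, 1], [0.002, 0, -0.039, 0, 1]])

```text
time: 14.1
eef_pos: [0.4418, 0.0413, 0.0066]
eef_rot: [3.139, 0.071, -0.0]
force: [0.7, -0.6, 0.3]
finger_gap: 0.0934
```

```bash
python3 ring.py;python3 - <<'E'
from h import *
o=get_obs();f=grab_frame("wrist");T=wT(f,o)
print(o["force"],proj(f,[.44,.0413,.016],T)*1.5625,proj(f,np.append(o["eef_pos"][:2],.016),T)*1.5625)
E
```

```text
[0.44182387 0.04132859 0.0066406 ] [ 3.13882426e+00  7.14607819e-02 -4.34545758e-04] 0.0933537228863596
[-0.56650885  0.09901025 -0.05381301] [396.35094674 381.26736866] [396.5005545 377.2326799]
```

View pics/w12.png

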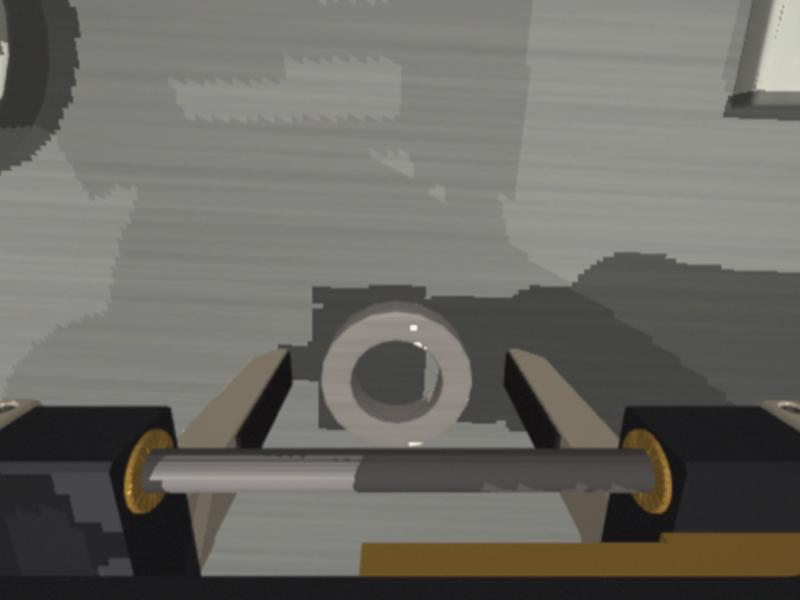

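>>> carry_out(motion=[[-0.001, 0, -0.002, 0, 0.9], [-0.001, 0, -0.004, 0, 0.7], [-0.001, 0, -0.004, 0, 0.6], [-0.001, 0, -0.004, 0, 0.5], [-0.001, 0, -0.004, 0, 0.3]])

```text
time: 14.75
eef_pos: [0.4408, 0.0413, 0.0026]
eef_rot: [3.139, 0.071, -0.0]
force: [0.3, 0.3, -1.7]
finger_gap: 0.064
```

>>> carry_out(motion=[[0, 0, 0, 0, 0.3], [0, 0, 0, 0, 0.3], [0, 0, 0, 0, 0.3], [0, 0, 0, 0, 0.3], [0, 0, 0, 0, 0.3]])

```text
time: 15.25
eef_pos: [0.4408, 0.0413, 0.0026]
eef_rot: [3.139, 0.071, -0.0]
force: [0.7, 1.1, -0.8]
finger_gap: 0.064
```

>>> carry_out(motion=[[0, 0, 0.02, 0, 0.3], [0, 0, 0.06, 0, 0.3], [0, 0, 0.11, 0, 0.3], [0, 0, 0.13, 0, 0.3], [0, 0, 0.13, 0, 0.3]])

```text
time: 15.75
eef_pos: [0.4422, 0.0413, 0.135]
eef_rot: [3.139, 0.072, 0.008]
force: [0.4, 0.2, -3.0]
finger_gap: 0.0642
```

```bash
python3 ring.py
```

```text
[0.44219008 0.04131815 0.13504948] [3.13860939 0.07151935 0.00798678] 0.0641691143537202
```

View pics/w12.png

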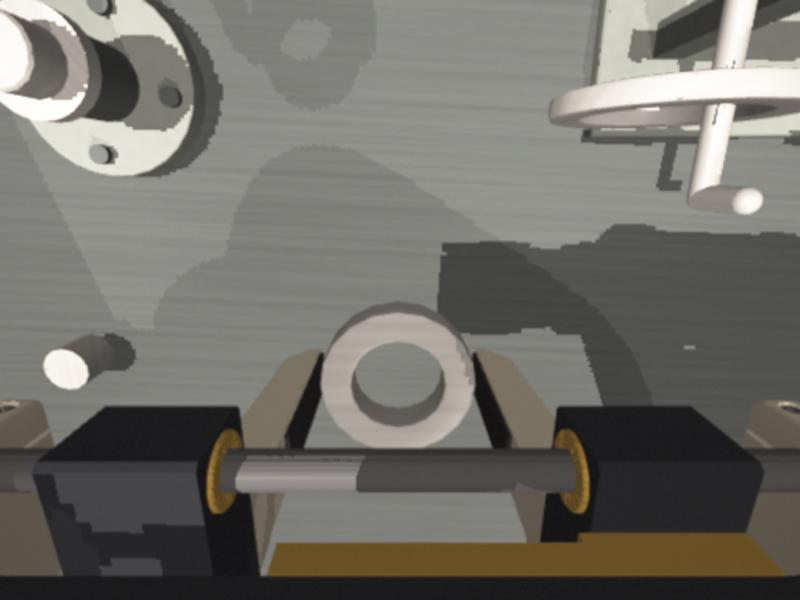

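>>> carry_out(motion=[[0.01, 0.04, 0.015, 0, 0.3], [0.02, 0.08, 0.02, 0, 0.3], [0.03, 0.12, 0.02, 0, 0.3], [0.04, 0.16, 0.02, 0, 0.3], [0.048, 0.196, 0.02, 0, 0.3]])

```text
time: 16.35
eef_pos: [0.4877, 0.2389, 0.1495]
eef_rot: [3.138, 0.072, -0.006]
force: [1.4, -1.1, -1.9]
finger_gap: 0.064
```

>>> carry_out(motion=[[0, 0, 0, 0, 0.3], [0, 0, 0, 0, 0.3], [0, 0, 0, 0, 0.3], [0, 0, 0, 0, 0.3], [0, 0, 0, 0, 0.3]])

```text
time: 16.85
eef_pos: [0.4877, 0.2381, 0.1494]
eef_rot: [3.138, 0.07, -0.006]
force: [0.7, -0.5, -1.5]
finger_gap: 0.0637
```

```bash
python3 ring.py
python3 - <<'E'
from h import *
o=get_obs();f=grab_frame("wrist");T=wT(f,o)
print(T[:3,3])
for l in ["seat","positioner"]:
    for p,c in places(l,"wrist")[:3]: print(l,p*1.5625,round(c,2),onz(f,p,.07 if l=="seat" else 0,T).round(4))
cv2.imwrite("pics/w13c.png",cv2.resize(f["pixels"][60:300,170:340],None,fx=4,fy=2.5*0+4,interpolation=cv2.INTER_CUBIC)[:960])
cv2.imwrite("pics/w13.png",f["pixels"])
E
```

```text
[0.48769021 0.23809504 0.14943544] [ 3.13759535  0.07011165 -0.00631964] 0.06374040750858186
[0.57037964 0.24230412 0.3158643 ]
seat [118.72 112.02] 0.97 [0.5931 0.3925 0.07  ]
seat [424.96 177.96] 0.92 [0.5664 0.2257 0.07  ]
positioner [177.68 123.42] 0.65 [0.594  0.3955 0.    ]
positioner [411.6  177.18] 0.59 [0.5654 0.2306 0.    ]
```

View pics/w12.png

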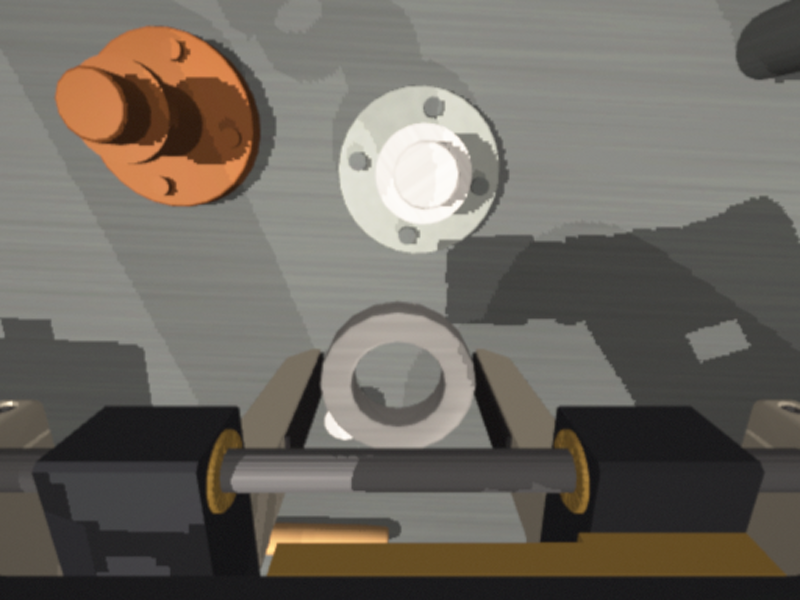

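Run:
```python
import cv2
f=cv2.imread("pics/w13.png")
cv2.imwrite("pics/p1.png",cv2.resize(f[50:165,210:330],None,fx=5,fy=5,interpolation=cv2.INTER_CUBIC))
g=cv2.resize(f[185:295,195:315],None,fx=5,fy=5,interpolation=cv2.INTER_CUBIC)
cv2.imwrite("pics/p2.png",g)
```

```text
(no output)
```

View pics/p1.png

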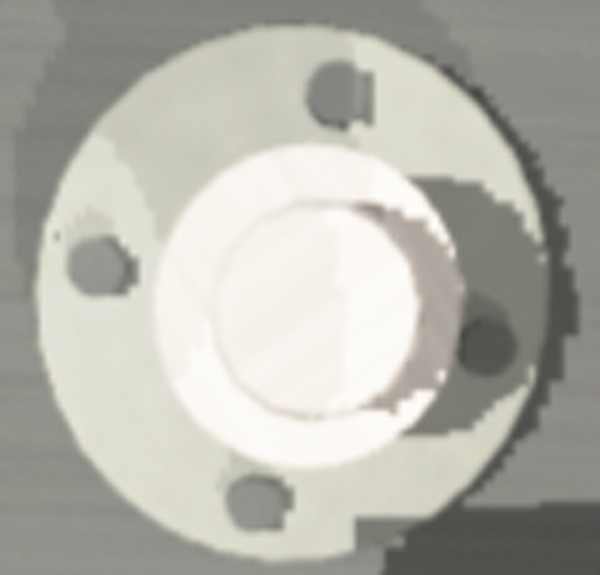

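View pics/p2.png

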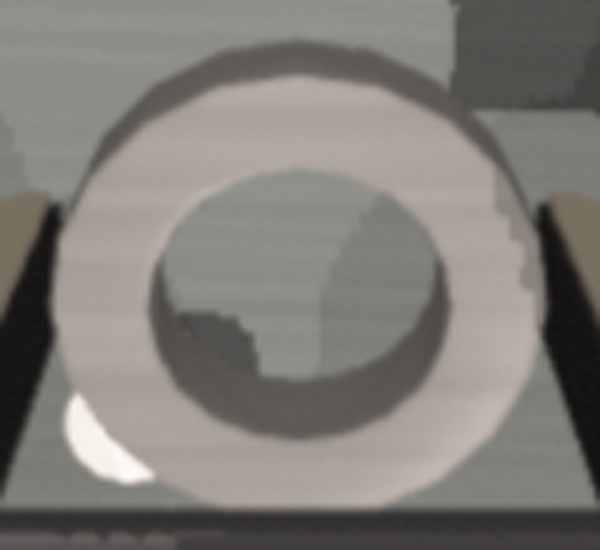

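```bash
cat > fit.py <<'E'
from h import *
from scipy.optimize import least_squares
def bb(f,T,c,r):
    a=np.linspace(0,2*np.pi,181)
    P=np.array([proj(f,[c[0]+r*np.cos(t),c[1]+r*np.sin(t),c[2]],T) for t in a])
    return np.array([P[:,0].min(),P[:,0].max(),P[:,1].min(),P[:,1].max()])
def fit(f,T,m,z,r,free=False,x0=(.55,.23)):
    m=np.array(m,float);k=~np.isnan(m)
    fn=lambda p:(bb(f,T,[p[0],p[1],p[2] if free else z],r)-m)[k]
    s=least_squares(fn,[*x0]+([z] if free else []),diff_step=1e-4)
    return s.x.round(4),s.fun.round(2)
E
python3 - <<'E'
from fit import *
o=get_obs();f=grab_frame("wrist");T=wT(f,o);print(o["eef_pos"],o["eef_rot"])
A=lambda x0,x1,y0,y1:[210+x0/5,210+x1/5,50+y0/5,50+y1/5]
B=lambda x0,x1,y0,y1:[195+x0/5,195+x1/5,185+y0/5,185+y1/5]
print("shoulder",fit(f,T,A(152,463,142,469),.07,.027),fit(f,T,A(152,463,142,469),.07,.027,True))
print("spigot",fit(f,T,A(212,418,200,418),.092,.016))
print("foot",fit(f,T,A(38,550,25,560),.018,.055))
zt=o["eef_pos"][2]+.0134
print("bore",fit(f,T,B(150,452,168,438),zt,.019,x0=(.48,.23)),fit(f,T,B(150,452,168,438),zt,.019,True,x0=(.48,.23)))
print("outer",fit(f,T,B(52,547,75,np.nan),zt,.032,x0=(.48,.23)))
E
```

```text
[0.48773406 0.23872559 0.14961016] [ 3.1377005   0.07156751 -0.00569598]
shoulder (array([0.5679, 0.2266]), array([ 0.37, -0.37,  0.57, -0.68])) (array([0.5679, 0.2268, 0.0739]), array([-0.12,  0.12,  0.11, -0.12]))
spigot (array([0.5681, 0.2268]), array([ 0.61, -0.61,  0.89, -1.  ]))
foot (array([0.5677, 0.2261]), array([-0.54,  0.55, -0.5 ,  0.69]))
bore (array([0.4864, 0.2378]), array([ 0.38, -0.38,  0.28, -0.35])) (array([0.4874, 0.2378, 0.1649]), array([ 0.01, -0.01, -0.01,  0.01]))
outer (array([0.4857, 0.2379]), array([-0.71,  0.71,  0.08]))
```

>>> carry_out(motion=[[0.03, -0.004, 0, 0, 0.3], [0.06, -0.009, 0, 0, 0.3], [0.0815, -0.011, -0.01, 0, 0.3], [0.0815, -0.011, -0.025, 0, 0.3], [0.0815, -0.011, -0.03, 0, 0.3]])

```text
time: 17.65
eef_pos: [0.568, 0.2274, 0.1175]
eef_rot: [3.137, 0.071, -0.011]
force: [-1.1, 0.4, -2.1]
finger_gap: 0.0638
```

>>> carry_out(motion=[[0, 0, -0.005, 0, 0.3], [0, 0, -0.008, 0, 0.3], [0, 0, -0.01, 0, 0.3], [0, 0, -0.01, 0, 0.3], [0, 0, -0.01, 0, 0.3]])

```text
time: 18.15
eef_pos: [0.5681, 0.2275, 0.1079]
eef_rot: [3.137, 0.071, -0.01]
force: [0.0, 0.6, -2.1]
finger_gap: 0.064
```

Run:
```python
from h import *
o=get_obs();f=grab_frame("wrist");t=grab_frame("top");s=grab_frame("scene")
print(o["eef_pos"],o["eef_rot"])
cv2.imwrite("pics/w14.png",f["pixels"])
cv2.imwrite("pics/p3.png",cv2.resize(f["pixels"][185:295,195:315],None,fx=5,fy=5,interpolation=cv2.INTER_CUBIC))
cv2.imwrite("pics/t14.png",cv2.resize(t["pixels"][130:220,110:220],None,fx=5,fy=5,interpolation=cv2.INTER_CUBIC))
cv2.imwrite("pics/s14.png",cv2.resize(s["pixels"][190:310,230:350],None,fx=5,fy=5,interpolation=cv2.INTER_CUBIC))
```

```text
[0.56808288 0.22753059 0.1079205 ] [ 3.13707208  0.07126424 -0.00976328]
```

View pics/p3.png

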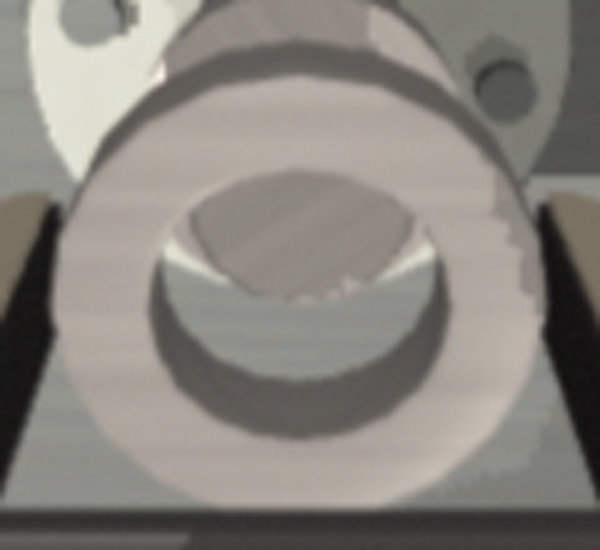

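View pics/s14.png

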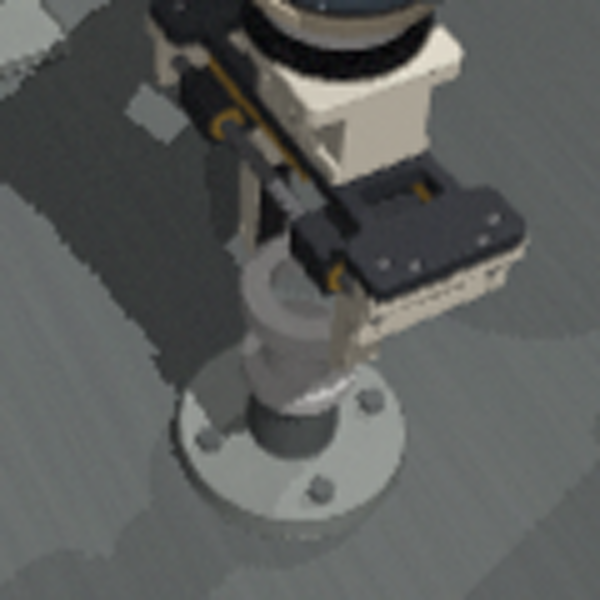

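Run:
```python
from fit import *
o=get_obs();f=grab_frame("wrist");T=wT(f,o);e=o["eef_pos"];print(e)
m=[np.nan,np.nan,np.nan,185+298/5]
for x in (.566,.568,.57):
    for z,r in((.092,.016),(.0905,.0175)):
        b=bb(f,T,[x,.2266,z],r);print(x,r,(b-[195,195,185,185])*5)
B=lambda x0,x1,y0,y1:[195+x0/5,195+x1/5,185+y0/5,185+y1/5]
zt=e[2]+.0134
print("bore",fit(f,T,B(150,452,168,438),zt,.019,x0=e[:2]),fit(f,T,B(150,452,168,438),zt,.019,True,x0=e[:2]))
print("bottombore lower edge",(bb(f,T,[e[0]-.001,e[1]-.0007,e[2]-.0026],.019)-[195,195,185,185])*5)
```

```text
[0.56812526 0.22744061 0.1078102 ]
0.566 0.016 [190.73303748 406.31456955 114.25928843 311.26437811]
0.566 0.0175 [181.40531647 415.52337978 100.94257854 315.1265301 ]
0.568 0.016 [191.02339165 407.25530565 101.31040668 299.50675853]
0.568 0.0175 [181.66565502 416.48499249  88.01801542 303.48795737]
0.57 0.016 [191.31550371 408.20173575  88.2812257  287.67967787]
0.57 0.0175 [181.9275585  417.45238392  75.01370915 291.78125896]
bore (array([0.5669, 0.2265]), array([ 0.38, -0.38,  0.32, -0.4 ])) (array([0.5679, 0.2265, 0.1232]), array([-0.01,  0.01,  0.01, -0.01]))
bottombore lower edge [161.47009673 435.31492101 120.55094767 368.80614788]
```

Run:
```python
from fit import *
o=get_obs();f=grab_frame("wrist");T=wT(f,o);e=o["eef_pos"];print(e)
B=lambda x0,x1,y0,y1:[195+x0/5,195+x1/5,185+y0/5,185+y1/5]
zt=e[2]+.0134;n=np.nan
for k in (1,1.014):
    g=dict(f);g["mtx"]=f["mtx"].copy();g["mtx"][0,0]*=k;g["mtx"][1,1]*=k
    print(k,"bore",fit(g,T,B(150,452,168,438),zt,.019,x0=e[:2]),"outer",fit(g,T,B(52,547,75,n),zt,.032,x0=e[:2]))
    print("botbore y1",fit(g,T,B(n,n,n,379),zt-.016,.019,x0=e[:2]),"bot outer y0",fit(g,T,B(n,n,40,n),zt-.016,.032,x0=e[:2]))
    print("spig",fit(g,T,B(190,n,n,298),.092,.016,x0=e[:2]))
for k in (1,1.014):
  T0=T.copy();T0[:3,3]+=np.array([.48773406,.23872559,.14961016])-e
  g=dict(f);g["mtx"]=f["mtx"].copy();g["mtx"][0,0]*=k;g["mtx"][1,1]*=k
  A=lambda x0,x1,y0,y1:[210+x0/5,210+x1/5,50+y0/5,50+y1/5]
  print("sh",fit(g,T0,A(152,463,142,469),.07,.027),fit(g,T0,A(212,418,200,418),.092,.016))
```

```text
[0.5680905  0.22742791 0.1077267 ]
1 bore (array([0.5668, 0.2265]), array([ 0.38, -0.38,  0.32, -0.4 ])) outer (array([0.5661, 0.2266]), array([-0.71,  0.71,  0.08]))
botbore y1 (array([0.5654, 0.2273]), array([-0.])) bot outer y0 (array([0.5654, 0.2273]), array([-0.]))
spig (array([0.5683, 0.2267]), array([ 0., -0.]))
1.014 bore (array([0.5673, 0.2265]), array([-0.06,  0.06, -0.05,  0.07])) outer (array([0.5661, 0.2266]), array([-1.41,  1.42,  0.16]))
botbore y1 (array([0.5662, 0.2273]), array([0.])) bot outer y0 (array([0.5655, 0.2273]), array([-0.]))
spig (array([0.5689, 0.2265]), array([ 0., -0.]))
sh (array([0.5677, 0.2265]), array([ 0.35, -0.35,  0.55, -0.65])) (array([0.568 , 0.2268]), array([ 0.59, -0.59,  0.87, -0.98]))
sh (array([0.5667, 0.2267]), array([-0.05,  0.05,  0.22, -0.25])) (array([0.5671, 0.2269]), array([ 0.34, -0.34,  0.65, -0.72]))
```

View pics/t14.png

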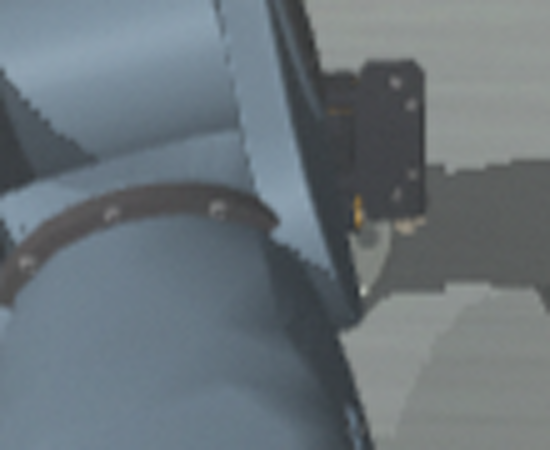

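>>> carry_out(motion=[[0.0015, 0, -0.003, 0, 0.3], [0.0015, 0, -0.006, 0, 0.3], [0.0015, 0, -0.009, 0, 0.3], [0.0015, 0, -0.01, 0, 0.3], [0.0015, 0, -0.01, 0, 0.3]])

```text
time: 18.9
eef_pos: [0.5694, 0.2274, 0.0973]
eef_rot: [3.137, 0.071, -0.011]
force: [-0.9, -0.1, -1.9]
finger_gap: 0.064
```

Run:
```python
from h import *
o=get_obs();f=grab_frame("wrist");s=grab_frame("scene")
print(o["eef_pos"],o["eef_rot"],o["force"])
cv2.imwrite("pics/w15.png",f["pixels"])
cv2.imwrite("pics/p4.png",cv2.resize(f["pixels"][185:295,195:315],None,fx=5,fy=5,interpolation=cv2.INTER_CUBIC))
cv2.imwrite("pics/s15.png",cv2.resize(s["pixels"][220:290,260:330],None,fx=8,fy=8,interpolation=cv2.INTER_CUBIC))
```

```text
[0.5694298  0.22736363 0.09734448] [ 3.13680691  0.07111132 -0.01109748] [-0.88752489 -0.10783581 -1.94737962]
```

View pics/p4.png

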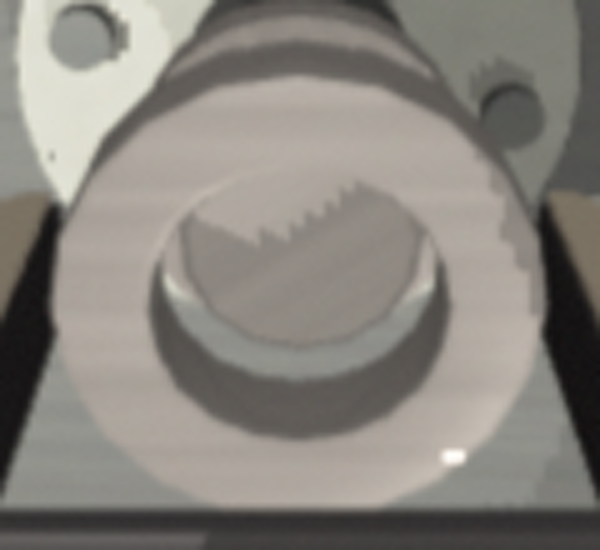

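View pics/s15.png

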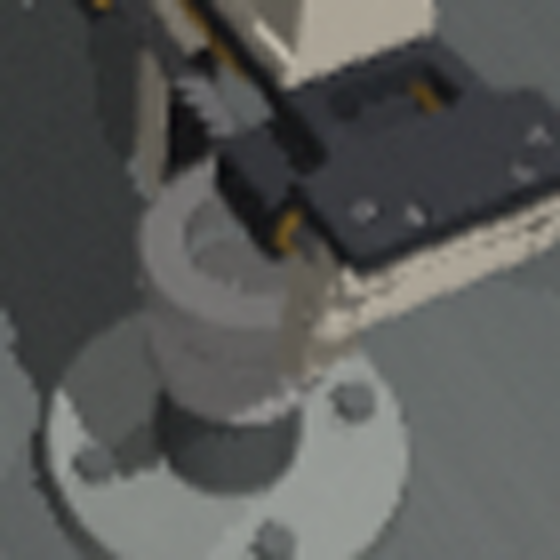

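Run:
```python
from fit import *
o=get_obs();f=grab_frame("wrist");T=wT(f,o);e=o["eef_pos"];n=np.nan
B=lambda x0,x1,y0,y1:[195+x0/5,195+x1/5,185+y0/5,185+y1/5]
zt=e[2]+.0134
print(e,"bore",fit(f,T,B(150,452,167,438),zt,.019,x0=e[:2]),"botbore",fit(f,T,B(n,n,n,380),zt-.016,.019,x0=e[:2]),"botouter",fit(f,T,B(n,n,39,n),zt-.016,.032,x0=e[:2]))
print("spig",fit(f,T,B(183,422,n,346),.092,.016,x0=e[:2]),fit(f,T,B(n,n,n,346),.092,.016,x0=e[:2]))
```

```text
[0.56958913 0.22740422 0.09767827] bore (array([0.5684, 0.2265]), array([ 0.38, -0.38,  0.41, -0.5 ])) botbore (array([0.5667, 0.2273]), array([-0.])) botouter (array([0.5671, 0.2273]), array([-0.]))
spig (array([0.5675, 0.2261]), array([ 1.24, -1.24, -0.07])) (array([0.5674, 0.2273]), array([0.]))
```

>>> carry_out(motion=[[0, 0, -0.002, 0, 0.3], [0, 0, -0.004, 0, 0.3], [0, 0, -0.006, 0, 0.3], [0, 0, -0.007, 0, 0.3], [0, 0, -0.008, 0, 0.3]])

```text
time: 19.55
eef_pos: [0.5696, 0.2274, 0.0896]
eef_rot: [3.137, 0.071, -0.01]
force: [0.1, 0.0, -1.4]
finger_gap: 0.064
```

>>> carry_out(motion=[[0, 0, -0.003, 0, 0.3], [0, 0, -0.006, 0, 0.3], [0, 0, -0.009, 0, 0.3], [0, 0, -0.011, 0, 0.3], [0, 0, -0.013, 0, 0.3]])

```text
time: 20.05
eef_pos: [0.5696, 0.2274, 0.0764]
eef_rot: [3.137, 0.071, -0.01]
force: [0.1, 0.5, -1.5]
finger_gap: 0.0641
```

>>> carry_out(motion=[[0, 0, -0.001, 0, 0.3], [0, 0, -0.002, 0, 0.3], [0, 0, -0.003, 0, 0.3], [0, 0, -0.0035, 0, 0.3], [0, 0, -0.004, 0, 0.3]])

```text
time: 20.55
eef_pos: [0.5696, 0.2274, 0.0726]
eef_rot: [3.137, 0.071, -0.01]
force: [-3.5, -1.5, 4.7]
finger_gap: 0.064
```

>>> carry_out(motion=[[0, 0, -0.0005, 0, 0.3], [0, 0, -0.0007, 0, 0.3], [0, 0, -0.0007, 0, 0.3], [0, 0, -0.0007, 0, 0.3], [0, 0, -0.0007, 0, 0.3]])

```text
time: 21.05
eef_pos: [0.5696, 0.2274, 0.0726]
eef_rot: [3.137, 0.071, -0.01]
force: [-4.1, -1.7, 5.2]
finger_gap: 0.0642
```

Run:
```python
from h import *
o=get_obs();f=grab_frame("wrist");s=grab_frame("scene")
print(o["eef_pos"],o["eef_rot"],o["force"])
cv2.imwrite("pics/p5.png",cv2.resize(f["pixels"][185:295,195:315],None,fx=5,fy=5,interpolation=cv2.INTER_CUBIC))
cv2.imwrite("pics/s16.png",cv2.resize(s["pixels"][220:290,260:330],None,fx=8,fy=8,interpolation=cv2.INTER_CUBIC))
```

```text
[0.56960347 0.22742412 0.07262229] [ 3.136979    0.07113797 -0.01020559] [-4.11846721 -1.68468532  5.21165899]
```

View pics/p5.png

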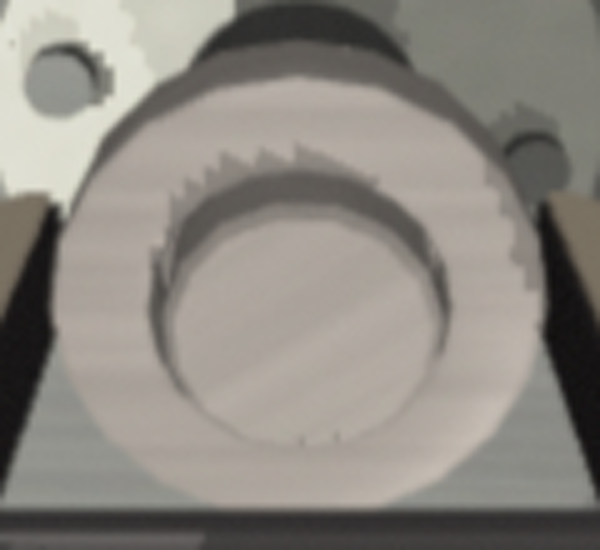

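View pics/s16.png

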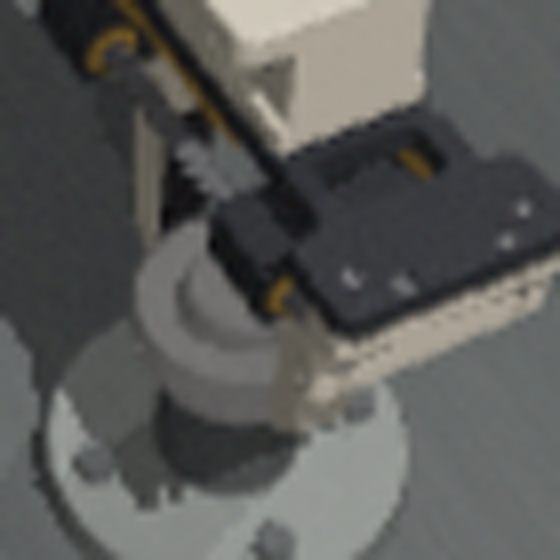

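>>> carry_out(motion=[[0, 0, -0.0007, 0, 0.3], [0, 0, -0.0007, 0, 0.5], [0, 0, 0, 0, 0.9], [0, 0, 0, 0, 1], [0, 0, 0, 0, 1]])

```text
time: 21.65
eef_pos: [0.5698, 0.2274, 0.0726]
eef_rot: [3.137, 0.071, -0.01]
force: [0.2, -0.9, -0.1]
finger_gap: 0.0833
```

>>> carry_out(motion=[[0, 0, 0, 0, 1], [0, 0, 0.01, 0, 1], [0, 0, 0.03, 0, 1], [0, 0, 0.06, 0, 1], [0, 0, 0.1, 0, 1]])

```text
time: 22.15
eef_pos: [0.569, 0.2272, 0.1732]
eef_rot: [3.136, 0.071, -0.013]
force: [0.0, 0.2, 0.3]
finger_gap: 0.0928
```

>>> carry_out(motion=[[-0.02, 0, 0.03, 0, 1], [-0.06, 0, 0.03, 0, 1], [-0.1, 0, 0.03, 0, 1], [-0.14, 0, 0.03, 0, 1], [-0.14, 0, 0.03, 0, 1]])

```text
time: 22.65
eef_pos: [0.4253, 0.2271, 0.2039]
eef_rot: [3.136, 0.073, -0.015]
force: [1.5, 0.6, 0.8]
finger_gap: 0.0929
```

Run:
```python
from h import *
o=get_obs();f=grab_frame("wrist");s=grab_frame("scene");t=grab_frame("top")
print(o["eef_pos"],o["force"],o["finger_gap"],o["time"])
cv2.imwrite("pics/w17.png",cv2.resize(f["pixels"],(800,600),interpolation=cv2.INTER_CUBIC))
cv2.imwrite("pics/s17.png",cv2.resize(s["pixels"][210:290,250:340],None,fx=7,fy=7,interpolation=cv2.INTER_CUBIC))
cv2.imwrite("pics/s18.png",cv2.resize(s["pixels"],(800,600),interpolation=cv2.INTER_CUBIC))
```

```text
[0.42533861 0.22710313 0.20386308] [1.5339964  0.55759997 0.78328084] 0.09289060987925571 22.65
```

View pics/w17.png

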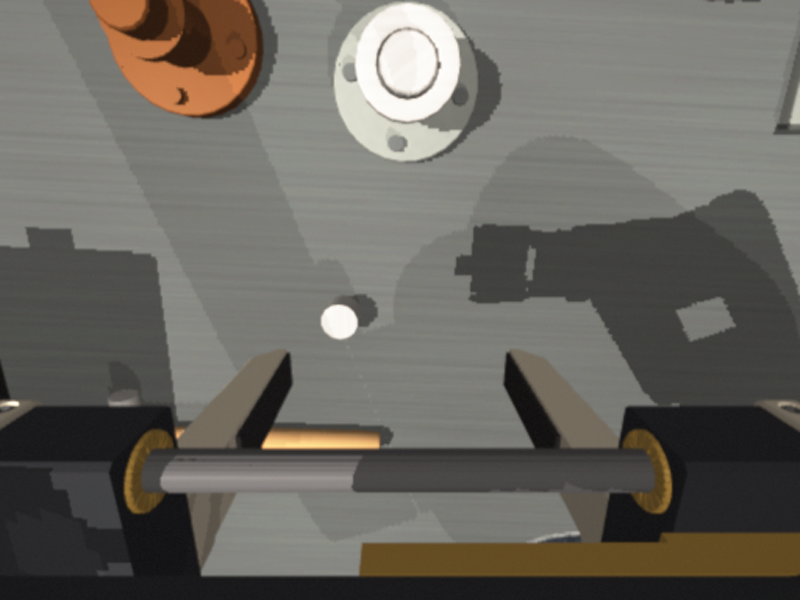

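View pics/s17.png

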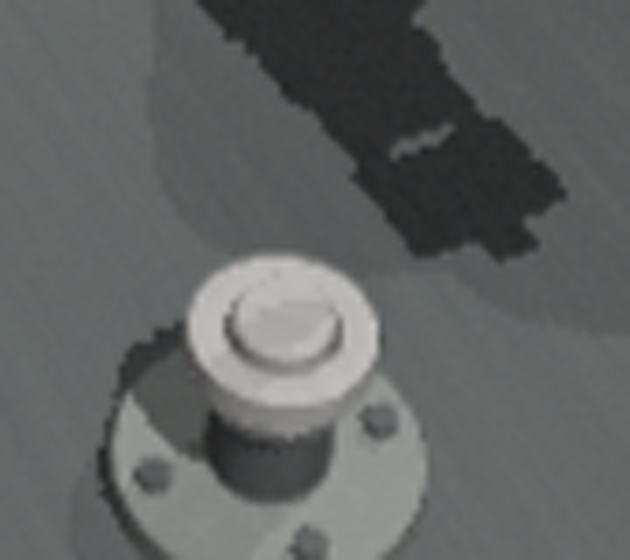

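View pics/s18.png

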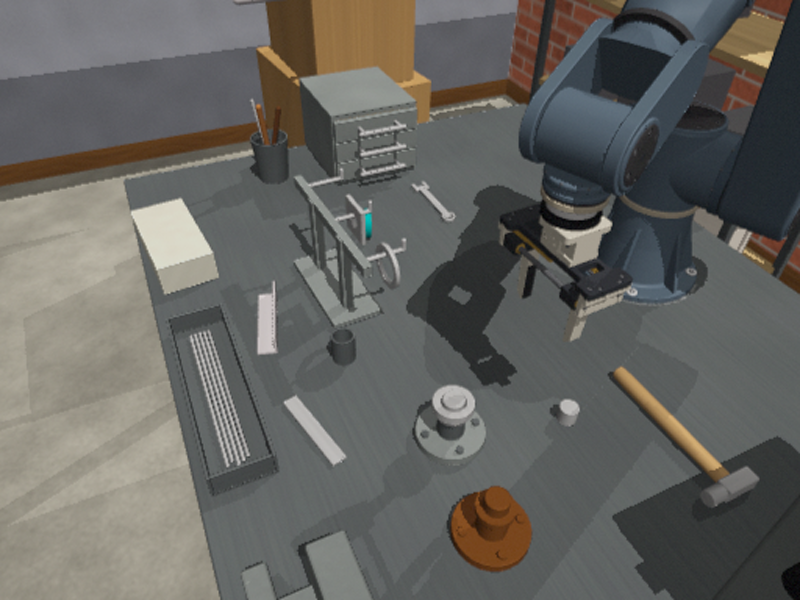

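The collar sits flat on the shoulder at (454,402), with the spigot standing through its bore. The plate and wide ring still hang on their hooks, and the arm is clear, so I'm handing the job in.

```bash
python3 -c "
from cell import *
print(close_job())"
```

```text
the job is handed in; nothing more can be done
None
```

The collar is flat and home on the grey positioner's shoulder, and I handed the job in after about 23 s of the 70 s allowed.

**What I did**
- I gripped the collar across its diameter on the right-hand hook, raised it about 25 mm and drew it off along -x.
- I stood it on the clear bench and let go. I then tipped it flat with the closed fingers, and it fell the last part freely.
- I took a fresh grip, centred it over the spigot and lowered it until it met the shoulder. Then I let go and moved away.

**What the last checks showed**
- **Seating:** contact came at TCP height 72.6 mm, exactly the height expected for a home collar, with about 5 N. The wrist and scene pictures taken after release show it flat, with the spigot standing through the bore.
- **Other parts:** in the last scene picture the plate and the wide ring still hang on their hooks. The turquoise ring and the brown look-alike had not moved.
- **Forces:** the highest reading at the end of any move was about 22 N, when I set the collar on the bench.

**What disagreed:** before lowering, different edges in the wrist picture put the collar's x offset from the spigot anywhere from 1 to 3 mm. I moved it 1.5 mm and measured again, and the estimates then agreed to about 1 mm. It went down without touching until it reached the shoulder.

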